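# Portion bark through the drop-bottom hopper

### The arm

A 6-joint arm with a two-finger parallel gripper is mounted at the origin on a cart in front of the work surface, level with it; the furniture and walls round the work are solid. World frame = base frame: x ahead of the robot, y to its left, z up, the work surface at z = 0. Lengths are in mm, angles in rad, forces in N, time in s.
With the tool pointing down it reaches from about 325 to 900 mm from the base axis. Payload 3.5 kg.
Tool frame: the origin (TCP) lies on the centre line of the jaws, within the pads' length; the fingertips stand 17 mm ahead of it and the grasp point (between the pads) lies 2 mm behind it (manip.tcp_to_tips is the distance from the TCP to the fingertips, in mm); z points along the fingers, y is the line along which they close (so a half turn about z gives the same grasp; the last joint's range is limited). The gripper opens to 85 mm and grips with 20 to 120 N. Pads are 22 mm wide; open, the fingers measure 114 mm over their backs; the gripper's body (76 mm by 85 mm) begins 54 mm behind the grasp point. The pads swing forward as they close: fully open they stand 13 mm farther back than shut.
Start: joints at [1.046, 0.276, -0.026, 1.268, 0, 1.467], TCP at [255.883, 570.216, 248.313] pointing down, gripper open.
Joint ranges: [-3.12, 3.12], [-0.85, 1.88], [-1.08, 1.24], [-1.95, 2.15], [-1.57, 1.53], [-3.14, 3.14]. Speed limits (rad/s): [2.57, 2.57, 3.14, 3.14, 3.14, 3.14].

### API

Orientations are given as a rotation vector (axis times angle).
In Python, from cell import manip, imaging, finder gives the robot as it stands. The module is installed in compiled form; this text tells all that it offers.
- The arm moves only by the shell command python3 -m jog 'ROWS' [FORCE]. ROWS is JSON, one flat list of numbers, 7 for each row, row after row: the turn, a rotation vector about the tool's x, y, z in rad, then the shift along the tool's x, y, z in mm, then the closure, from 0 (fully open) to 1 (shut). In form: [wx, wy, wz, x, y, z, claw, wx, wy, wz, x, y, z, claw, ...]. A call has 1 to 5 rows; each row shifts and turns the commanded pose from where the row before left it, along the tool's axes as they then stand; what a row does not reach is not made up. A row lasts 1/10 s, in which the tool goes at most 50 mm and 8.59 degrees, less where a joint would pass 70% of its speed; a pose out of reach is approached as far as the arm can. A call with a gripper value outside its range is refused whole. The fingers move at their own pace and stop on an object; FORCE is the grip in N (left out, the last holds). Time passes only in rows, so rows that do not move let the fingers close. It gives the time, the measured TCP pose, the force, the opening and the grip force at its end, in the units of the state.
- manip.get_obs(): the state, without advancing time (a new reading comes with each control period).
- imaging.camera(name): name is "scene" or "top" or "wrist"; returns (picture, depth): 480x640x3 uint8, red, green, blue; 480x640 float32, mm along the optical axis (not along the pixel's ray), 0 where there is no reading.
- imaging.camera_model(name): a dict with "fx", "fy", "cx", "cy" (pixels), "k1" (the pictures are not rectified: a ray, as slopes to the right and down, at radius r is drawn at 1 + k1 r^2 times it, then the intrinsics apply), "R" (3x3) and "t" (3): a world point X has camera coordinates R X + t. Camera axes: x right, y down, z forward; pixel columns grow to the right and rows downward; lengths in mm; the calibration is good to about 2 mm. A picture is of the moment at which its call begins: read the wrist's pose just before it. camera_model takes no time and is no camera call; for the wrist camera it gives the pose at the moment of the call.
- manip.sign_off(): hands the job in; it is judged then, once.
Trained networks look in the newest picture that a camera, given by its name, has taken for a name from the list of things; names that differ only in an ending like _2 or _b are one class to them, and where a whole thing is asked for, a point or a joint stands for the part that bears it (a point fixed in the world has none). Each returns a list of dicts, best first, with "p" (0 to 1); they miss things now and then, are a little off and sometimes report something else, mostly with a low value. They report only what shows in the picture. A call takes as long as a camera call.
- finder.boxes_of(query, camera): "xyz" ([x, y, z] in mm, in the coordinates of the camera as it stood for that picture, good to about 4 mm: the middle of the surface that is visible of it).
The state is a dict: "t": time; "joint_pos": joint angles; "joint_velocities": joint speeds; "joint_efforts": joint torques, N m; "tool_pos": TCP position; "eef_rot": TCP orientation; "contact_force": force on the tool from outside, world axes, zero at the start; "moment": the same for the moment, N m; "gripper_width": opening from 0.0 (shut) to 1.0 (fully open); "gripper_force": force on a finger pad.
Only numpy, scipy, OpenCV 4.12 (cv2) and the standard library are available. Lean on these libraries where they do the work, as an engineer would, in place of code of your own. Each camera call takes 0.05 s, during which the arm holds its last target. There are 200 camera calls.

### The job

Slide the catch box by its handle fully home under the drop-bottom hopper, then load the hopper with all the chocolate bark: tip the tray so that its pieces slide off the lip into the hopper, set the emptied tray back upright on the bench, and add the pieces lying loose on the near part of the bench (the bark beyond the wire cutter is not part of the job). When every piece is in the hopper, pull the latch so the floor swings open and dumps them into the box, then draw the box, with all the pieces in it, out until it is completely clear of the hopper, without disturbing the timer, cup, marker and other things standing about.

Things in the scene. Friction and masses are not known exactly. Their poses are not given: they have to be found in the camera images.
- hopper: fixed drop-bottom hopper on four thin posts, turned 0.13 to 0.3 rad about z. Origin: on the bench under its centre, z up. The posts (14 mm thick, 164 mm tall) stand at x +-96, y +-50 mm, so the catch box (150 mm wide) slides in between them from the +y side. Across the bench on the -y side a stop bar, 26 mm high, has its inner face at y -79 mm
- hopper_mouth (a point): centre of the hopper's open top, 205 mm above the bench (rim up to 208); the steel bin measures 130 mm (hopper x) by 110 mm (y) inside, walls 6 mm; axes as the hopper's
- hopper_floor (a point): centre of the shut floor's top, 155 mm above the bench. Clear skirts hang from the bin down to 75 mm above the bench on its +y, +x and -x sides
- hopper_flap (a joint): the hinged floor of the hopper, in rad: 0 shut, up to 1.15 hanging open. Hinged along the -y wall, so its +y edge swings down (its tip then hangs 55 mm above the bench). It falls open by its own weight when the latch bolt no longer carries it, and it does not shut by itself
- hopper_latch (a joint): slide latch under the floor, in m: 0 in (floor carried), 0.035 pulled fully out toward hopper -x; the floor drops at about 0.018. Friction about 1.5 N, stays where it is left
- latch_tab (a point): grip point of the latch tab: an upright dark plate 10 mm thick (along hopper x), 40 mm wide (along hopper y), top 17 mm above this point; about 54 mm out from the bin's -x wall and 185 mm above the bench; axes as the hopper's. Moves with the latch
- catch_box: loose open aluminium box, 150 x 150 x 45 mm, walls and floor 5 mm, 0.35 kg. Origin: centre of its underside, z up. A light wooden stem handle sticks out of its +y wall. It is fully home under the hopper when its origin lies at the hopper's origin, y axes alike (4 mm short of the stop bar)
- box_handle (a point): grip point of the box's stem handle, 122 mm from the box's centre along its +y, 30 mm above the box's underside. The stem is 16 mm wide (box x), 24 mm tall, and runs along box y from 75 to 148 mm; axes as the box's
- tray: loose polished aluminium carrying tray, 84 mm (x) by 172 mm (y), 0.2 kg, with 22 mm walls on both sides and at its +y end; its -y end is an open lip, over which pieces slide when that end is tipped down about 0.45 to 0.8 rad (friction about 0.35). Origin: centre of its underside, z up. A wooden bail handle bridges its middle
- tray_grip (a point): middle of the tray's bail bar, 68 mm above the tray's underside over its centre; the bar lies along tray x, 88 mm long, 14 mm thick (tray y), 16 mm tall, open underneath; axes as the tray's
- tray_lip (a point): middle of the tray's open lip edge, 86 mm from its centre along tray -y, 3 mm above the underside
- piece_1: broken piece of chocolate bark, 54 x 48 x 12 mm (its x, y, z), irregular outline, 0.03 kg; origin: centre of its underside. Starts on the tray; may be absent
- piece_2: broken piece of chocolate bark, 52 x 48 x 12 mm (its x, y, z), irregular outline, 0.03 kg; origin: centre of its underside. Starts on the tray; may be absent
- piece_3: broken piece of chocolate bark, 48 x 46 x 12 mm (its x, y, z), irregular outline, 0.03 kg; origin: centre of its underside. Starts on the tray; may be absent
- piece_4: broken piece of chocolate bark, 47 x 54 x 12 mm (its x, y, z), irregular outline, 0.03 kg; origin: centre of its underside. Starts lying flat on the bench, apart from the tray; may be absent
- piece_5: broken piece of chocolate bark, 50 x 47 x 12 mm (its x, y, z), irregular outline, 0.03 kg; origin: centre of its underside. Starts lying flat on the bench, apart from the tray; may be absent
- piece_6: broken piece of chocolate bark, 48 x 55 x 12 mm (its x, y, z), irregular outline, 0.03 kg; origin: centre of its underside. Starts lying flat on the bench, apart from the tray; may be absent
- timer: bystander: red kitchen timer, 62 mm across, 48 mm tall; origin centre of underside
- empty_cup: bystander: empty steel cup, 66 mm across, 33 mm tall; origin centre of underside
- marker: bystander: black marker pen, 127 mm long (its y), 15 mm thick; origin centre of underside

How it is judged:
By the outcome, as a careful person would: the job done as asked, in the order asked, and still so for the second after the job is handed in, with the robot touching nothing.
Of piece_1, piece_2, piece_3 only 1 to 3 are there at a start; the rules pass over those that are not, and their reading is None.
Of piece_4, piece_5, piece_6 only 2 to 3 are there at a start; the rules pass over those that are not, and their reading is None.
At some moment in a run one of piece_5, piece_6, catch_box may be knocked a few centimetres aside while the robot is not near it.
It also fails if it takes over 210 s, if anything falls off the work surface, if the arm or the gripper's body presses on something with over 40 N, if the wrist force passes 120 N, or if a joint passes its speed limit or range.

## Working session

There is one attempt and no reset: what is moved stays moved. The work goes in short steps, Python scripts to look and compute and a shell command to move; the robot and the scene stay as the last step left them, time stands still between calls to the robot, and variables do not carry over. Pictures are saved under pics/ and viewed, at most 14 in all, crops included, and the job is handed in when it is done.

```bash
mkdir -p pics
cat > h.py <<'E'
import numpy as np, cv2
from scipy.spatial.transform import Rotation as Ro
from cell import manip, imaging, finder
def shot(c,name=None):
    m=imaging.camera_model(c); p,d=imaging.camera(c)
    if name: cv2.imwrite(f'pics/{name}.png',p[:,:,::-1])
    return p,d,m
def world(m,pc): return np.array(m['R']).T@(np.array(pc)-np.array(m['t']))
def pix(m,X):
    c=np.array(m['R'])@np.array(X,float)+np.array(m['t']); a=c[:2]/c[2]; a=a*(1+m['k1']*(a@a))
    return np.array([m['fx']*a[0]+m['cx'],m['fy']*a[1]+m['cy']])
def ray(m,u,v):
    q=np.array([(u-m['cx'])/m['fx'],(v-m['cy'])/m['fy']]); a=q.copy()
    for _ in range(10): a=q/(1+m['k1']*(a@a))
    return np.array([a[0],a[1],1])
def cloud(d,m):
    v,u=np.mgrid[:480,:640]; q=np.stack([(u-m['cx'])/m['fx'],(v-m['cy'])/m['fy']],-1); a=q.copy()
    for _ in range(10): a=q/(1+m['k1']*(a**2).sum(-1,keepdims=True))
    P=np.concatenate([a,np.ones((480,640,1))],-1)*d[...,None]
    return (P-np.array(m['t']))@np.array(m['R'])
def onz(m,u,v,z):
    R=np.array(m['R']);o=-R.T@np.array(m['t']);r=R.T@ray(m,u,v); return o+r*(z-o[2])/r[2]
def find(q,c,m,pmin=.3):
    for r in finder.boxes_of(q,c):
        if r['p']>=pmin:
            w=world(m,r['xyz']); print(q,c,round(r['p'],2),w.round(0),pix(m,w).round(0))
def tool():
    o=manip.get_obs(); return np.array(o['tool_pos']),Ro.from_rotvec(o['eef_rot'])
def goto(pos,R=None):
    "rows needed: turn vec and shift in current tool axes"
    p,r=tool(); print('shift',r.inv().apply(np.array(pos)-p).round(1), 'turn',None if R is None else (r.inv()*R).as_rotvec().round(3))
def down(yaw):  # tool y (closing) along world angle yaw, z down
    y=np.array([np.cos(yaw),np.sin(yaw),0]);z=np.array([0,0,-1.]);x=np.cross(y,z)
    return Ro.from_matrix(np.stack([x,y,z],1))
E
python3 - <<'E'
from h import *
for c in ['top','scene']:
    p,d,m=shot(c,c+'0'); 
    print(c,np.round(-np.array(m['R']).T@np.array(m['t'])))
    np.savez(c+'0',p=p,d=d)
    for q in ['hopper','catch_box','tray','piece_1','timer','empty_cup','marker','latch_tab','box_handle','tray_grip','tray_lip','hopper_mouth']: find(q,c,m)
o=manip.get_obs();print(o['t'],tool()[1].as_matrix().round(2))
E
```

```text
top [ 297.  -32. 1298.]
hopper top 0.73 [494.   8.   5.] [301. 281.]
hopper top 0.61 [ 540. -249.  157.] [408. 250.]
catch_box top 0.77 [497.   8.   5.] [301. 279.]
tray top 0.78 [523. 306.   4.] [188. 271.]
piece_1 top 0.75 [516. 249.  16.] [209. 273.]
piece_1 top 0.68 [523. 358.  14.] [167. 270.]
piece_1 top 0.6 [386. 311.  12.] [183. 323.]
piece_1 top 0.57 [385. 206.  10.] [224. 323.]
piece_1 top 0.49 [528. 301.  15.] [189. 268.]
timer top 0.85 [718. 342.  36.] [175. 197.]
empty_cup top 0.71 [ 678. -403.    6.] [452. 212.]
marker top 0.72 [ 546. -253.  153.] [409. 248.]
marker top 0.51 [ 737. -274.   13.] [404. 191.]
latch_tab top 0.63 [ 431. -255.  149.] [412. 297.]
tray_grip top 0.69 [526. 305.   3.] [189. 270.]
tray_lip top 0.79 [529. 303.   6.] [189. 268.]
hopper_mouth top 0.59 [ 539. -251.  157.] [409. 251.]
scene [  -2. -856. 1273.]
hopper scene 0.59 [ 536. -263.  157.] [363. 308.]
catch_box scene 0.87 [504.  11.   9.] [288. 276.]
tray scene 0.9 [530. 298.  11.] [244. 209.]
piece_1 scene 0.71 [389. 305.  14.] [200. 226.]
piece_1 scene 0.67 [532. 302.  15.] [243. 207.]
piece_1 scene 0.56 [523. 244.  18.] [250. 219.]
piece_1 scene 0.53 [383. 204.  14.] [214. 249.]
timer scene 0.79 [719. 331.  36.] [291. 172.]
timer scene 0.72 [501.  12.   7.] [287. 277.]
empty_cup scene 0.84 [ 685. -393.   16.] [440. 349.]
empty_cup scene 0.51 [524. 244.  20.] [251. 218.]
marker scene 0.78 [ 740. -282.   13.] [427. 308.]
latch_tab scene 0.73 [ 422. -267.  170.] [323. 329.]
box_handle scene 0.62 [501.   6.   7.] [288. 278.]
box_handle scene 0.42 [387. 304.  14.] [199. 227.]
tray_grip scene 0.85 [527. 302.  11.] [242. 208.]
tray_lip scene 0.87 [529. 300.  12.] [243. 208.]
tray_lip scene 0.71 [ 427. -262.  174.] [324. 326.]
tray_lip scene 0.36 [715. 331.  34.] [290. 173.]
hopper_mouth scene 0.96 [ 537. -260.  160.] [363. 306.]
1.3 [[-0.91  0.41  0.  ]
 [ 0.41  0.91 -0.  ]
 [-0.   -0.   -1.  ]]
```

Run:
```python
import cv2
p=cv2.imread('pics/top0.png'); cv2.imwrite('pics/top0c.png',cv2.resize(p[150:390,110:510],(800,480),interpolation=3))
p=cv2.imread('pics/scene0.png'); cv2.imwrite('pics/scene0c.png',cv2.resize(p[120:420,130:530],(800,600),interpolation=3))
```

```text
(no output)
```

View pics/top0c.png

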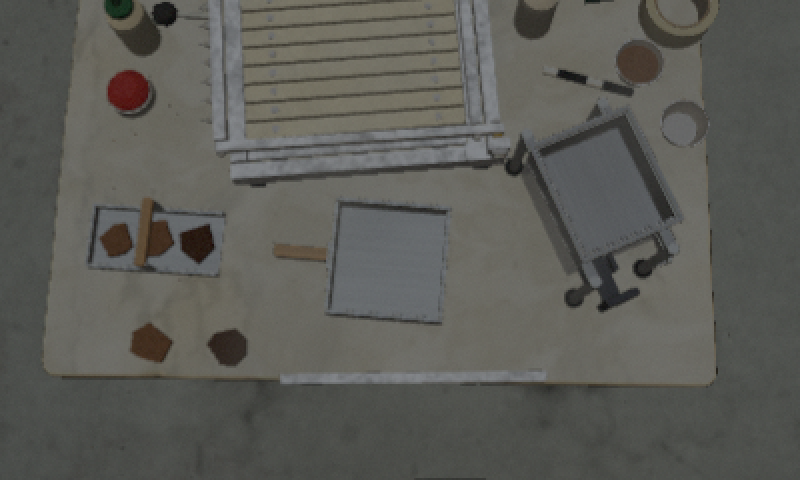

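View pics/scene0c.png

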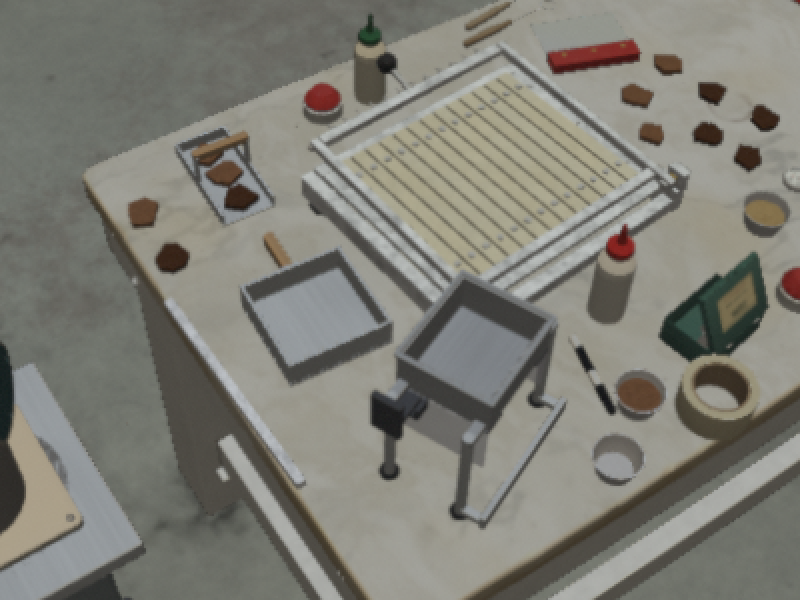

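```bash
cat >> h.py <<'E'
def rect(P,zlo,zhi,xr,yr):
    s=P[(P[:,2]>zlo)&(P[:,2]<zhi)&(P[:,0]>xr[0])&(P[:,0]<xr[1])&(P[:,1]>yr[0])&(P[:,1]<yr[1])]
    if len(s)<8: print('few',len(s)); return None
    (cx,cy),(w,h),a=cv2.minAreaRect(s[:,:2].astype(np.float32)); print('rect n',len(s),'c',round(cx,1),round(cy,1),'size',round(w,1),round(h,1),'ang',round(np.deg2rad(a),3)); return s
E
python3 - <<'E'
from h import *
for c in ['top','scene']:
    f=np.load(c+'0.npz');m=imaging.camera_model(c);P=cloud(f['d'],m)[f['d']>0].reshape(-1,3)
    print(c,'bench z',np.median(P[(abs(P[:,0]-400)<20)&(abs(P[:,1]-100)<20)][:,2]))
    print('hopper');rect(P,198,214,(440,640),(-360,-160))
    print('tab');rect(P,185,210,(380,440),(-320,-220))
    print('box rim');rect(P,36,52,(400,600),(-90,100))
    print('handle');rect(P,30,52,(400,600),(90,180))
    print('tray');rect(P,15,29,(460,600),(190,420))
    print('bail');rect(P,60,90,(460,600),(190,420))
    for x,y in((386,311),(385,206)): rect(P,7,18,(x-40,x+40),(y-40,y+40))
E
```

```text
top bench z -0.3966632180874249
hopper
rect n 948 c 551.4 -250.7 size 148.3 128.5 ang 0.394
tab
rect n 88 c 421.2 -263.0 size 9.9 39.2 ang 0.381
box rim
rect n 570 c 492.8 13.1 size 174.9 150.5 ang 1.475
handle
rect n 166 c 546.5 133.7 size 128.7 54.9 ang 0.319
tray
rect n 490 c 539.4 292.5 size 198.5 122.0 ang 1.539
bail
rect n 222 c 524.1 306.5 size 16.1 87.1 ang 1.515
rect n 270 c 389.4 308.6 size 50.1 41.9 ang 1.043
rect n 258 c 385.3 205.9 size 46.7 43.4 ang 0.691
scene bench z -1.9691801364844728
hopper
rect n 912 c 553.8 -251.1 size 153.0 128.6 ang 0.369
tab
rect n 135 c 424.1 -264.9 size 14.0 39.8 ang 0.346
box rim
rect n 687 c 496.0 9.7 size 180.0 153.7 ang 1.481
handle
rect n 103 c 506.1 117.7 size 56.4 18.2 ang 1.477
tray
rect n 439 c 545.6 296.8 size 199.6 125.0 ang 1.489
bail
rect n 186 c 526.7 304.4 size 21.8 88.7 ang 1.502
rect n 155 c 394.1 306.3 size 58.4 41.2 ang 1.148
rect n 174 c 382.5 206.5 size 67.8 58.3 ang 1.383
```

```bash
cat >> h.py <<'E'
from scipy.optimize import least_squares
def fitrect(s,hx,hy,x0):
    "fit points to rectangle outline with half sizes hx,hy"
    def res(q):
        c,n=np.cos(q[2]),np.sin(q[2]); dx,dy=s[:,0]-q[0],s[:,1]-q[1]; X=abs(c*dx+n*dy)-hx; Y=abs(-n*dx+c*dy)-hy
        return np.where((X>0)&(Y>0),np.hypot(np.maximum(X,0),np.maximum(Y,0)),np.maximum(X,Y))
    r=least_squares(res,x0,loss='soft_l1',f_scale=2); print('fit',r.x.round(3),'med|res|',np.median(abs(res(r.x))).round(2)); return r.x
def toploc(P,zlo,zhi,xr,yr): return P[(P[:,2]>zlo)&(P[:,2]<zhi)&(P[:,0]>xr[0])&(P[:,0]<xr[1])&(P[:,1]>yr[0])&(P[:,1]<yr[1])]
E
python3 - <<'E'
from h import *
for c in ['top','scene']:
    f=np.load(c+'0.npz');m=imaging.camera_model(c);P=cloud(f['d'],m)[f['d']>0].reshape(-1,3)
    print(c)
    s=toploc(P,203,213,(445,660),(-360,-160)); 
    for y0 in (.15,.3,.45):fitrect(s,68,58,[545,-252,y0])
    s=toploc(P,41,49,(400,600),(-90,95)); fitrect(s,72.5,72.5,[495,8,-.1])
    s=toploc(P,18,26,(480,575),(200,400)); fitrect(s,40.5,84.5,[525,305,0])
    s=toploc(P,38,45,(460,560),(85,180)); rect(s,0,99,(0,999),(-999,999))
E
```

```text
top
fit [ 5.50809e+02 -2.50375e+02  3.87000e-01] med|res| 2.35
fit [ 5.50824e+02 -2.50373e+02  3.88000e-01] med|res| 2.35
fit [ 5.50809e+02 -2.50375e+02  3.87000e-01] med|res| 2.35
fit [ 4.91384e+02  1.03200e+00 -9.40000e-02] med|res| 1.42
fit [ 5.23599e+02  3.04941e+02 -8.00000e-02] med|res| 1.4
rect n 119 c 502.3 115.8 size 60.4 15.2 ang 1.487
scene
fit [ 5.53025e+02 -2.52506e+02  3.83000e-01] med|res| 2.48
fit [ 5.53025e+02 -2.52506e+02  3.83000e-01] med|res| 2.48
fit [ 5.53025e+02 -2.52506e+02  3.83000e-01] med|res| 2.48
fit [ 4.94179e+02 -1.66300e+00 -9.70000e-02] med|res| 1.7
fit [ 5.27673e+02  3.10378e+02 -7.20000e-02] med|res| 3.63
rect n 78 c 505.3 115.3 size 61.3 17.0 ang 1.472
```

Run:
```python
from h import *
m=imaging.camera_model('scene')
for u,v,z in((563,402,26),(478,521,26),(389,470,4),(460,510,4),(538,398,4)):
    print(onz(m,130+u/2,120+v/2,z).round(0))
f=np.load('scene0.npz');P=cloud(f['d'],m)[f['d']>0].reshape(-1,3)
s=toploc(P,20,30,(400,700),(-400,-290));print(len(s)); rect(s,0,99,(0,999),(-999,0))
for yaw in(.3,.385):
    R=Ro.from_euler('z',yaw).as_matrix()
    for x in(-96,96):
        for y in (-50,50): print(yaw,x,y,(R@[x,y,0]+[552,-251.5,0]).round(0),((pix(m,R@[x,y,0]+[552,-251.5,0])-[130,120])*2).round(0))
```

```text
[ 675. -295.   26.]
[ 485. -367.   26.]
[ 447. -242.    4.]
[ 485. -335.    4.]
[ 664. -262.    4.]
318
rect n 318 c 588.7 -360.2 size 212.0 106.6 ang 0.178
0.3 -96 -50 [ 475. -328.    0.] [449. 512.]
0.3 -96 50 [ 446. -232.    0.] [383. 467.]
0.3 96 -50 [ 658. -271.    0.] [539. 407.]
0.3 96 50 [ 629. -175.    0.] [475. 367.]
0.385 -96 -50 [ 482. -334.    0.] [457. 513.]
0.385 -96 50 [ 444. -241.    0.] [387. 473.]
0.385 96 -50 [ 660. -262.    0.] [535. 402.]
0.385 96 50 [ 622. -169.    0.] [468. 366.]
```

Run:
```python
from h import *
goto([504.5,121,120],down(-.096))
```

```text
shift [-410.7 -308.   128.3] turn [-0.     0.     1.245]
```

```bash
python3 -m jog '[0,0,0,-34,-26,0,0, 0,0,0,-34,-26,0,0, 0,0,0,-34,-26,0,0, 0,0,0,-34,-26,0,0, 0,0,0,-34,-26,0,0]' && python3 -m jog '[0,0,0,-34,-26,0,0, 0,0,0,-34,-26,0,0, 0,0,0,-34,-26,0,0, 0,0,0,-34,-26,0,0, 0,0,0,-34,-26,0,0]' && python3 -m jog '[0,0,0,-34,-26,0,0, 0,0,0,-34,-22,0,0, 0,0,0.12,0,0,16,0, 0,0,0.12,0,0,16,0, 0,0,0.12,0,0,16,0]' && python3 -m jog '[0,0,0.12,0,0,16,0, 0,0,0.12,0,0,16,0, 0,0,0.12,0,0,16,0, 0,0,0.12,0,0,16,0, 0,0,0.12,0,0,16,0]' && python3 -m jog '[0,0,0.12,0,0,0,0, 0,0,0.12,0,0,0,0, 0,0,0.045,0,0,0,0]'
python3 - <<'E'
from h import *
goto([504.5,121,120],down(-.096)); print(manip.get_obs()['joint_pos'])
p,d,m=shot('wrist','w1'); s=toploc(cloud(d,m)[d>0].reshape(-1,3),36,46,(440,570),(85,160)); rect(s,0,99,(0,999),(-999,999))
p,d,m=shot('top');P=cloud(d,m)[d>0].reshape(-1,3); s=toploc(P,41,49,(400,600),(-90,75)); fitrect(s,72.5,72.5,[495,8,-.1])
E
```

```text
t: 1.8
tool_pos: [358.3, 380.6, 248.5]
eef_rot: [0.657, 3.072, 0.001]
contact_force: [0.6, 0.7, 1.3]
gripper_width: 1.0
gripper_force: 0.0
t: 2.3
tool_pos: [460.3, 192.2, 248.6]
eef_rot: [0.657, 3.071, 0.001]
contact_force: [1.3, 0.4, -0.6]
gripper_width: 1.0
gripper_force: 0.0
t: 2.8
tool_pos: [502.5, 121.6, 200.0]
eef_rot: [1.206, 2.9, 0.001]
contact_force: [1.0, 0.0, 0.2]
gripper_width: 1.004
gripper_force: 0.0
t: 3.3
tool_pos: [502.2, 122.2, 119.9]
eef_rot: [2.008, 2.416, 0.001]
contact_force: [1.1, 0.3, 1.5]
gripper_width: 1.002
gripper_force: 0.0
t: 3.6
tool_pos: [502.0, 122.2, 120.2]
eef_rot: [-2.329, -2.109, 0.0]
contact_force: [-0.1, -0.8, 0.5]
gripper_width: 1.001
gripper_force: 0.0
shift [-0.9  2.6  0.2] turn [-0.     0.    -0.003]
[ 1.13554344e-01  1.91334834e-01 -4.24480993e-01  9.55224215e-01
  4.91137749e-06  1.78347895e+00]
rect n 2051 c 504.6 116.5 size 64.0 16.0 ang 1.478
fit [ 4.91368e+02  5.24000e-01 -9.40000e-02] med|res| 1.38
```

```bash
python3 -m jog '[0,0,0,0,2.6,20,0.3, 0,0,0,0,0,25,0.3, 0,0,0,0,0,25,0.3, 0,0,0,0,0,22,0.3, 0,0,0,0,0,0,1]' 50 && python3 -m jog '[0,0,0,0,0,0,1, 0,0,0,0,0,0,1, 0,0,0,0,0,0,1, 0,0,0,0,0,0,1]'
python3 - <<'E'
from h import *
goto([429.7,51.6,28],down(.383))
E
```

```text
t: 4.2
tool_pos: [501.7, 121.6, 25.7]
eef_rot: [-2.322, -2.111, 0.008]
contact_force: [0.1, -0.4, 0.4]
gripper_width: 0.545
gripper_force: 0.0
t: 4.6
tool_pos: [505.8, 122.2, 29.8]
eef_rot: [2.324, 2.111, 0.004]
contact_force: [-0.1, -0.0, 3.3]
gripper_width: 0.174
gripper_force: 53.1
shift [-77.5 -69.    1.5] turn [ 0.003 -0.    -0.479]
```

```bash
python3 -m jog '[0,0,-0.06,-9.6,-8.6,0,1, 0,0,-0.06,-9.6,-8.6,0,1, 0,0,-0.06,-8.5,-9.7,0,1, 0,0,-0.06,-8.5,-9.7,0,1]' && python3 -m jog '[0,0,-0.06,-7.3,-10.6,0,1, 0,0,-0.06,-7.3,-10.6,0,1, 0,0,-0.06,-6,-11.5,0,1, 0,0,-0.06,-6,-11.5,0,1, 0,0,0,0,0,0,1]'
python3 - <<'E'
from h import *
goto([429.7,51.6,28],down(.383)); goto([506.4,-138.4,28],down(.383))
p,d,m=shot('top','t2');P=cloud(d,m)[d>0].reshape(-1,3); s=toploc(P,41,49,(370,600),(-190,20)); fitrect(s,72.5,72.5,[475,-61,.38])
E
```

```text
t: 5.0
tool_pos: [469.4, 86.7, 29.8]
eef_rot: [2.051, 2.378, 0.007]
contact_force: [1.1, 3.4, 3.4]
gripper_width: 0.178
gripper_force: 53.0
t: 5.5
tool_pos: [431.6, 49.1, 29.6]
eef_rot: [1.755, 2.603, 0.002]
contact_force: [-0.9, -0.7, 4.2]
gripper_width: 0.175
gripper_force: 53.2
shift [ 3.  -0.8  1.6] turn [0.002 0.002 0.001]
shift [-201.9   -1.     1.9] turn [0.002 0.002 0.001]
fit [ 4.75261e+02 -6.38460e+01  3.83000e-01] med|res| 1.41
```

```bash
python3 -m jog '[0,0,0,-16,0.2,0,1, 0,0,0,-20,0.2,0,1, 0,0,0,-20,0.2,0,1, 0,0,0,-20,0.2,0,1, 0,0,0,-20,0.2,0,1]' && python3 -m jog '[0,0,0,-20,0,0,1, 0,0,0,-20,0,0,1, 0,0,0,-20,0,0,1, 0,0,0,-16,0,0,1, 0,0,0,-10,0,0,1]' && python3 -m jog '[0,0,0,-10,0,0,1, 0,0,0,-6,0,0,1, 0,0,0,-3,0,0,1, 0,0,0,0,0,0,1]'
python3 - <<'E'
from h import *
goto([506.4,-138.4,28],down(.383))
p,d,m=shot('scene','s3');q=cv2.imread('pics/s3.png');cv2.imwrite('pics/s3c.png',cv2.resize(q[220:400,260:460],(667,600),interpolation=3))
E
```

```text
t: 6.05
tool_pos: [468.4, -37.9, 29.8]
eef_rot: [-1.755, -2.604, -0.007]
contact_force: [-2.4, 6.4, 11.2]
gripper_width: 0.18
gripper_force: 54.1
t: 6.55
tool_pos: [500.9, -118.4, 29.7]
eef_rot: [-1.757, -2.604, -0.005]
contact_force: [-2.5, 7.8, 11.9]
gripper_width: 0.18
gripper_force: 54.0
t: 6.95
tool_pos: [507.8, -135.5, 29.8]
eef_rot: [-1.757, -2.604, -0.004]
contact_force: [-1.9, 5.2, 8.9]
gripper_width: 0.174
gripper_force: 53.7
shift [-2.2 -2.4  1.7] turn [ 0.002 -0.002  0.001]
```

View pics/s3c.png

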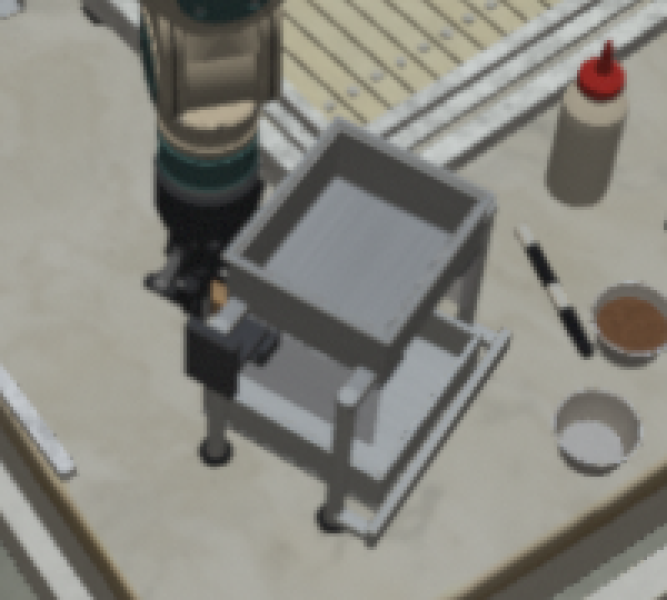

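```bash
python3 -m jog '[0,0,0,-2,0,0,1, 0,0,0,-2,0,0,1, 0,0,0,0,0,0,1]'
python3 - <<'E'
from h import *
p,d,m=shot('scene');P=cloud(d,m)[d>0].reshape(-1,3)
R=Ro.from_euler('z',.383).as_matrix(); H=(P-[552.5,-251.5,0])@R
s=H[(abs(H[:,0])<70)&(H[:,1]>-120)&(H[:,1]<-30)]
for lo,hi in((41,50),(22,29)):
    q=s[(s[:,2]>lo)&(s[:,2]<hi)]; print(lo,len(q),np.percentile(q[:,1],[2,10,50,90,98]).round(1))
goto([506.4,-138.4,28],down(.383))
E
```

```text
t: 7.3
tool_pos: [509.0, -138.7, 29.8]
eef_rot: [-1.756, -2.604, -0.005]
contact_force: [-2.8, 6.0, 10.3]
gripper_width: 0.18
gripper_force: 53.8
41 123 [-77.3 -76.9 -74.7 -71.1 -55.4]
22 168 [-87.7 -87.  -82.6 -76.4 -75.4]
shift [ 1.2 -2.3  1.7] turn [ 0.002 -0.002  0.002]
```

```bash
python3 -m jog '[0,0,0,0,0,0,0.5, 0,0,0,0,0,0,0.5, 0,0,0,0,0,0,0.5, 0,0,0,0,0,-10,0.5, 0,0,0,0,0,-25,0.5]' && python3 -m jog '[0,0,0,0,0,-30,0.4, 0,0,0,0,0,-30,0.4, 0,0,0,0,0,-35,0.4, 0,0,0,0,0,-35,0.4, 0,0,0,0,0,-30,0.4]'
python3 - <<'E'
from h import *
p,d,m=shot('top');P=cloud(d,m)[d>0].reshape(-1,3)
s=toploc(P,18,26,(480,575),(200,400)); fitrect(s,40.5,84.5,[525,305,-.08]); rect(P,60,90,(480,575),(250,350))
goto([525,306,150],down(np.pi/2-.08));goto([525,306,150],down(-np.pi/2-.08));print(manip.get_obs()['joint_pos'])
E
```

```text
t: 7.85
tool_pos: [506.4, -139.2, 61.9]
eef_rot: [-1.754, -2.6, 0.002]
contact_force: [0.1, -0.4, 0.6]
gripper_width: 0.501
gripper_force: 0.0
t: 8.35
tool_pos: [508.9, -140.2, 226.0]
eef_rot: [1.756, 2.603, 0.0]
contact_force: [0.5, -0.6, -0.9]
gripper_width: 0.598
gripper_force: 0.0
fit [ 5.23702e+02  3.05196e+02 -7.70000e-02] med|res| 1.49
rect n 223 c 523.5 306.7 size 16.0 86.6 ang 1.516
shift [410.4 179.2  79.6] turn [ 0.003  0.011 -1.107]
shift [410.4 179.2  79.6] turn [ 0.012 -0.003  2.035]
[-3.91223393e-01  1.13162932e-01 -2.63132768e-01  1.18387084e+00
 -1.31345184e-04  7.95700203e-01]
```

```bash
python3 -m jog '[0,0,0,30,13,0,0, 0,0,0,35,15,0,0, 0,0,0,35,15.4,0,0, 0,0,0,35,15.4,0,0, 0,0,0,35,15.4,0,0]' && python3 -m jog '[0,0,0,35,15.4,0,0, 0,0,0,35,15.4,0,0, 0,0,0,35,15.4,0,0, 0,0,0,35,15.4,0,0, 0,0,0,35,15.4,0,0]' && python3 -m jog '[0,0,0,35,15,0,0, 0,0,0,30,13,0,0, 0,0,-0.12,0,0,10,0, 0,0,-0.12,0,0,10,0, 0,0,-0.12,0,0,10,0]' && python3 -m jog '[0,0,-0.12,0,0,10,0, 0,0,-0.12,0,0,10,0, 0,0,-0.12,0,0,10,0, 0,0,-0.12,0,0,10,0, 0,0,-0.12,0,0,10,0]' && python3 -m jog '[0,0,-0.12,0,0,0,0, 0,0,-0.03,0,0,0,0]'
python3 - <<'E'
from h import *
p,d,m=shot('wrist','w4');P=cloud(d,m)[d>0].reshape(-1,3)
rect(P,62,90,(460,590),(250,360));rect(P,4,22,(460,500),(200,400))
goto([524,306.5,68],down(np.pi/2-.08));print(manip.get_obs()['joint_pos'])
E
```

```text
t: 8.9
tool_pos: [513.5, 46.7, 223.8]
eef_rot: [1.757, 2.603, 0.0]
contact_force: [0.3, -0.5, -0.2]
gripper_width: 0.999
gripper_force: 0.0
t: 9.4
tool_pos: [519.4, 238.0, 223.7]
eef_rot: [1.757, 2.604, 0.0]
contact_force: [0.8, -0.6, 0.5]
gripper_width: 1.002
gripper_force: 0.0
t: 9.9
tool_pos: [521.1, 307.8, 193.3]
eef_rot: [1.254, 2.88, 0.0]
contact_force: [-0.8, -0.2, -0.8]
gripper_width: 0.998
gripper_force: 0.0
t: 10.4
tool_pos: [521.2, 307.2, 143.2]
eef_rot: [0.348, 3.122, -0.0]
contact_force: [-0.1, 0.1, 0.7]
gripper_width: 0.999
gripper_force: 0.0
t: 10.6
tool_pos: [520.9, 307.0, 143.1]
eef_rot: [-0.119, -3.139, 0.001]
contact_force: [1.2, -0.0, 0.1]
gripper_width: 1.002
gripper_force: 0.0
rect n 2805 c 525.9 306.8 size 15.7 87.2 ang 1.49
rect n 1997 c 494.4 309.5 size 172.7 20.5 ang 1.491
shift [-2.9 -0.5 75.5] turn [-0.     0.     0.004]
[ 4.25856670e-01  3.13749861e-01 -2.06837232e-01  1.05016804e+00
 -4.68311571e-05  5.02187000e-01]
```

```bash
python3 -m jog '[0,0,0,-4.6,-0.3,15,0, 0,0,0,0,0,20,0, 0,0,0,0,0,20,0, 0,0,0,0,0,21,0, 0,0,0,0,0,0,1]' 100 && python3 -m jog '[0,0,0,0,0,0,1, 0,0,0,0,0,0,1, 0,0,0,0,0,0,1, 0,0,0,0,0,0,1, 0,0,0,0,0,0,1]' && python3 -m jog '[0,0,0,0,0,-10,1, 0,0,0,0,0,-20,1, 0,0,0,0,0,-30,1, 0,0,0,0,0,-30,1, 0,0,0,0,0,-30,1]'
python3 -m jog '[0,0,0,0,0,-40,1, 0,0,0,0,0,-40,1, 0,0,0,0,0,-30,1, 0,0,0,0,0,-20,1, 0,0,0,0,0,0,1]'
python3 - <<'E'
from h import *
H=np.array([552,-251.5,0]);R=Ro.from_euler('z',.383).as_matrix()
# stage: tray beyond hopper +y side
g=H+R@[0,190,320]; print(g); goto(g,down(.383+np.pi/2));print(manip.get_obs()['joint_pos'])
E
```

```text
t: 11.15
tool_pos: [523.2, 305.2, 63.5]
eef_rot: [-0.123, -3.133, 0.005]
contact_force: [-0.8, -1.0, -0.7]
gripper_width: 0.856
gripper_force: 0.0
t: 11.65
tool_pos: [526.8, 307.1, 68.8]
eef_rot: [0.121, 3.137, 0.002]
contact_force: [-0.7, -0.5, 5.7]
gripper_width: 0.146
gripper_force: 98.2
t: 12.15
tool_pos: [524.8, 306.3, 188.0]
eef_rot: [-0.121, -3.138, 0.001]
contact_force: [1.3, -0.5, -2.8]
gripper_width: 0.136
gripper_force: 97.8
t: 12.65
tool_pos: [527.0, 307.3, 321.2]
eef_rot: [0.12, 3.133, 0.005]
contact_force: [1.1, 0.4, -2.7]
gripper_width: 0.141
gripper_force: 97.8
[480.9960899 -75.2659376 320.       ]
shift [ 1.66e+01 -3.85e+02 -1.00e-01] turn [ 0.002  0.006 -0.46 ]
[4.21931846e-01 2.18055437e-01 5.09412014e-02 1.39718373e+00
 7.77072518e-05 4.98682945e-01]
```

```bash
python3 -m jog '[0,0,-0.02,0.7,-8,0,1, 0,0,-0.02,0.7,-14,0,1, 0,0,-0.02,0.7,-20,0,1, 0,0,-0.02,0.7,-22,0,1, 0,0,-0.02,0.7,-22,0,1]' && python3 -m jog '[0,0,-0.02,0,-22,0,1, 0,0,-0.02,0,-22,0,1, 0,0,-0.02,0,-22,0,1, 0,0,-0.02,0,-22,0,1, 0,0,-0.02,0,-22,0,1]' && python3 -m jog '[0,0,-0.02,0,-22,0,1, 0,0,-0.02,0,-22,0,1, 0,0,-0.02,0,-22,0,1, 0,0,-0.02,0,-22,0,1, 0,0,-0.02,0,-22,0,1]' && python3 -m jog '[0,0,-0.02,0,-22,0,1, 0,0,-0.02,0,-20,0,1, 0,0,-0.02,0,-16,0,1, 0,0,-0.02,0,-10,0,1, 0,0,-0.02,0,-5,0,1]'
python3 - <<'E'
from h import *
H=np.array([552,-251.5,0]);R=Ro.from_euler('z',.383).as_matrix()
g=H+R@[0,190,320]; goto(g,down(.383+np.pi/2));print(manip.get_obs()['joint_pos'])
p,r=tool(); print(R.T@(p-H))
shot('scene','s5');q=cv2.imread('pics/s5.png');cv2.imwrite('pics/s5c.png',cv2.resize(q[120:360,200:440],(600,600),interpolation=3))
E
```

```text
t: 13.15
tool_pos: [518.2, 219.8, 314.8]
eef_rot: [0.038, -3.137, 0.002]
contact_force: [-0.0, -0.5, -2.8]
gripper_width: 0.148
gripper_force: 97.8
t: 13.65
tool_pos: [525.3, 110.1, 314.9]
eef_rot: [0.194, -3.131, 0.0]
contact_force: [0.6, -0.2, -3.0]
gripper_width: 0.142
gripper_force: 97.8
t: 14.15
tool_pos: [543.2, 1.9, 314.9]
eef_rot: [0.351, -3.118, -0.002]
contact_force: [0.6, 0.3, -2.5]
gripper_width: 0.145
gripper_force: 97.8
t: 14.65
tool_pos: [561.7, -68.7, 315.0]
eef_rot: [0.505, -3.097, -0.002]
contact_force: [0.1, -0.7, -2.8]
gripper_width: 0.141
gripper_force: 97.8
shift [78.6 19.4 -4.7] turn [ 0.002 -0.003 -0.06 ]
[-2.35935313e-01  1.46686533e-01 -4.79637567e-02  1.38005056e+00
 -9.45881383e-05 -5.59016524e-01]
[ 77.31769278 165.89128881 314.96244367]
```

View pics/s5c.png

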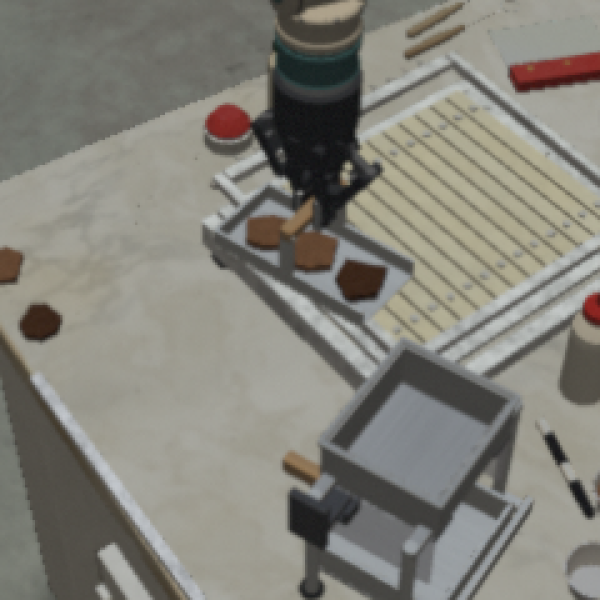

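```bash
python3 -m jog '[0,0,-0.03,0,0,0,1, 0,0,-0.03,0,0,0,1, 0,0,0,10,0,0,1, 0,0,0,16,0,0,1, 0,0,0,16,0,0,1]' && python3 -m jog '[0,0,0,16,-6,0,1, 0,0,0,12,-12,5,1, 0,0,0,7,-12,5,1, 0,0,0,0,-12,5,1, 0,0,0,0,-8,5,1]' && python3 -m jog '[0,0,0,0,0,4,1, 0,0,0,0,0,3,1, 0,0,0,0,0,0,1]'
cat >> h.py <<'E'
HO=np.array([552,-251.5,0]);HR=Ro.from_euler('z',.383).as_matrix()
def hop(P): return (np.asarray(P)-HO)@HR
E
python3 - <<'E'
from h import *
p,r=tool();print(hop(p),manip.get_obs()['joint_pos'])
p,d,m=shot('top');P=hop(cloud(d,m)[d>0].reshape(-1,3))
s=P[(abs(P[:,0])<90)&(P[:,1]>0)&(P[:,1]<80)&(P[:,2]>215)&(P[:,2]<270)];print(len(s),s.min(0),s.max(0)) if len(s) else 0
E
```

```text
t: 15.2
tool_pos: [522.1, -83.9, 317.3]
eef_rot: [0.599, -3.083, -0.0]
contact_force: [0.1, -0.0, -3.4]
gripper_width: 0.143
gripper_force: 97.8
t: 15.7
tool_pos: [510.4, -144.7, 297.0]
eef_rot: [-0.596, 3.084, -0.001]
contact_force: [-0.2, 0.8, -1.9]
gripper_width: 0.14
gripper_force: 97.8
t: 16.0
tool_pos: [509.8, -142.7, 289.4]
eef_rot: [0.599, -3.083, -0.002]
contact_force: [-0.4, 0.4, -3.3]
gripper_width: 0.146
gripper_force: 97.8
[  1.48067303 116.70421866 289.4444139 ] [-3.95231610e-01  8.82442830e-02 -1.67280643e-01  1.31710315e+00
  2.62540369e-04 -7.79034193e-01]
```

```bash
python3 -m jog '[-0.075,0,0,0,-5.1,-6.3,1, -0.075,0,0,0,-5.1,-6.3,1, -0.075,0,0,0,-5.1,-6.3,1, -0.075,0,0,0,-5.1,-6.3,1]' && python3 -m jog '[-0.075,0,0,0,-5.1,-6.3,1, -0.075,0,0,0,-5.1,-6.3,1, 0,0,0,0,0,0,1, 0,0,0,0,0,0,1, 0,0,0,0,0,0,1]'
python3 - <<'E'
from h import *
p,r=tool();print(hop(p), (HR.T@r.as_matrix()).round(2))
shot('scene','s6');q=cv2.imread('pics/s6.png');cv2.imwrite('pics/s6c.png',cv2.resize(q[180:400,260:480],(600,600),interpolation=3))
E
```

```text
t: 16.45
tool_pos: [519.3, -164.6, 314.1]
eef_rot: [0.583, -2.996, -0.455]
contact_force: [0.1, 0.1, -3.1]
gripper_width: 0.142
gripper_force: 98.1
t: 16.95
tool_pos: [523.8, -176.7, 321.9]
eef_rot: [0.57, -2.928, -0.668]
contact_force: [-0.7, 0.2, -2.4]
gripper_width: 0.145
gripper_force: 98.2
[  1.76422152  79.94616432 321.94461609] [[-1.   -0.   -0.  ]
 [-0.    0.9   0.43]
 [-0.    0.43 -0.9 ]]
```

View pics/s6c.png

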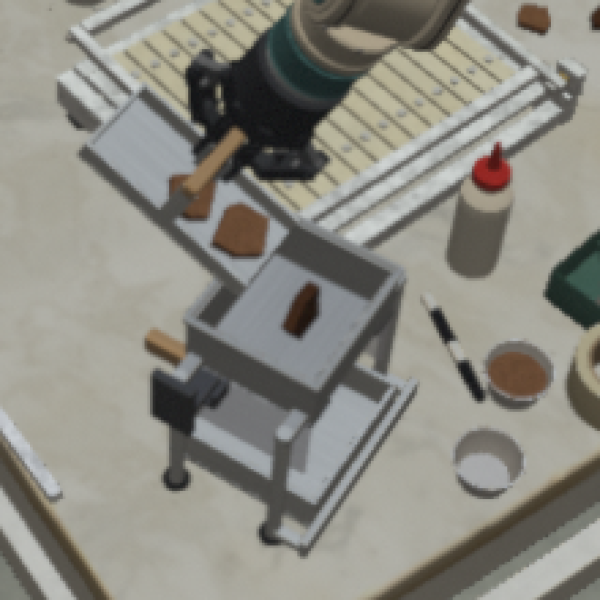

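```bash
python3 -m jog '[0,0,0,0,0,0,1, 0,0,0,0,0,0,1, 0,0,0,0,0,0,1, 0,0,0,0,0,0,1, 0,0,0,0,0,0,1]' && python3 -m jog '[-0.06,0,0,0,-4.1,-5,1, -0.06,0,0,0,-4.1,-5,1, -0.06,0,0,0,-4.1,-5,1, -0.06,0,0,0,-4.1,-5,1, -0.06,0,0,0,-4.1,-5,1]' && python3 -m jog '[0,0,0,0,0,0,1, 0,0,0,0,0,0,1, 0,0,0,0,0,0,1, 0,0,0,0,0,0,1, 0,0,0,0,0,0,1]'
python3 -m jog '[0,0,0,0,0,0,1, 0,0,0,0,0,0,1, 0,0,0,0,0,0,1, 0,0,0,0,0,0,1, 0,0,0,0,0,0,1]'
python3 - <<'E'
from h import *
p,r=tool();print(hop(p), (HR.T@r.as_matrix()).round(2))
shot('scene','s7');q=cv2.imread('pics/s7.png');cv2.imwrite('pics/s7c.png',cv2.resize(q[180:400,260:480],(600,600),interpolation=3))
E
```

```text
t: 17.5
tool_pos: [523.8, -177.3, 321.6]
eef_rot: [0.568, -2.928, -0.67]
contact_force: [0.6, -0.3, -1.5]
gripper_width: 0.142
gripper_force: 98.3
t: 18.0
tool_pos: [535.6, -206.4, 331.6]
eef_rot: [0.533, -2.749, -1.084]
contact_force: [1.0, 0.5, -2.0]
gripper_width: 0.142
gripper_force: 98.4
t: 18.5
tool_pos: [535.1, -205.3, 332.3]
eef_rot: [0.535, -2.75, -1.08]
contact_force: [0.4, -0.2, -2.5]
gripper_width: 0.141
gripper_force: 98.4
t: 19.0
tool_pos: [535.2, -205.8, 331.4]
eef_rot: [0.533, -2.749, -1.082]
contact_force: [0.2, -0.4, -1.6]
gripper_width: 0.14
gripper_force: 98.4
[  1.50022065  48.63179932 331.39839979] [[-1.   -0.   -0.  ]
 [-0.    0.73  0.68]
 [ 0.    0.68 -0.73]]
```

View pics/s7c.png

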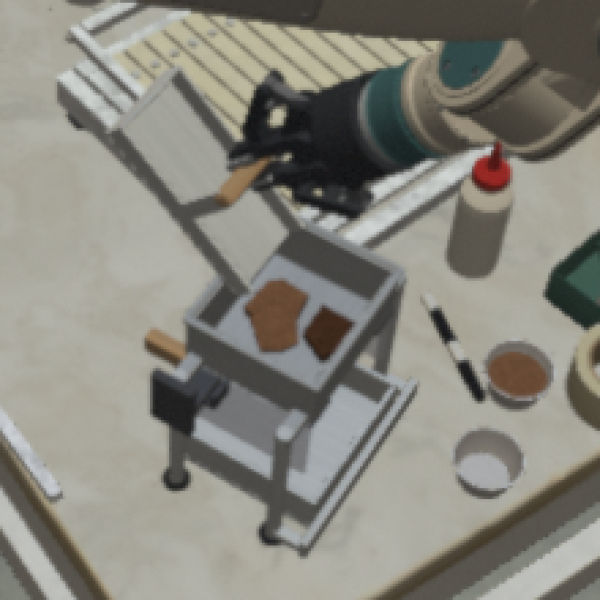

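```bash
python3 -m jog '[0,0,0,0,14,-14,1, 0.075,0,0,0,5,6,1, 0.075,0,0,0,5,6,1, 0.075,0,0,0,5,6,1, 0.075,0,0,0,5,6,1]' && python3 -m jog '[0.075,0,0,0,5,6,1, 0.075,0,0,0,5,6,1, 0.075,0,0,0,5,6,1, 0.075,0,0,0,5,6,1, 0.075,0,0,0,5,6,1]' && python3 -m jog '[0.075,0,0,0,10,0,1, 0,0,0,0,20,0,1, 0,0,0,0,30,0,1, 0,0,0,0,30,0,1, 0,0,0,0,30,0,1]'
python3 - <<'E'
from h import *
p,r=tool();print(hop(p))
p,d,m=shot('top');P=cloud(d,m)[d>0].reshape(-1,3)
for x,y in((386,311),(385,206)): rect(P,7,18,(x-60,x+60),(y-50,y+50))
find('piece_1','top',m)
goto([525,306,150],down(np.pi/2-.08))
E
```

```text
t: 19.55
tool_pos: [523.5, -177.0, 344.1]
eef_rot: [0.567, -2.93, -0.666]
contact_force: [-0.2, -0.1, -1.9]
gripper_width: 0.144
gripper_force: 98.3
t: 20.05
tool_pos: [510.9, -146.4, 322.9]
eef_rot: [0.595, -3.069, -0.112]
contact_force: [0.3, 0.7, -1.8]
gripper_width: 0.139
gripper_force: 98.3
t: 20.55
tool_pos: [465.3, -34.0, 323.4]
eef_rot: [0.597, -3.083, -0.004]
contact_force: [-1.1, -0.4, -1.5]
gripper_width: 0.136
gripper_force: 98.3
[  0.90762538 234.13753079 323.38340911]
rect n 264 c 399.0 296.6 size 62.6 91.4 ang 0.446
rect n 253 c 398.6 213.3 size 80.5 48.0 ang 0.378
piece_1 top 0.78 [ 573. -278.  169.] [420. 236.]
piece_1 top 0.74 [383. 312.  13.] [182. 324.]
piece_1 top 0.66 [ 560. -220.  169.] [396. 241.]
piece_1 top 0.66 [384. 210.  12.] [222. 324.]
piece_1 top 0.64 [ 533. -249.  174.] [410. 252.]
shift [-184.1  289.7  174.5] turn [ 0.004 -0.003  0.467]
```

```bash
python3 -m jog '[0,0,0,-18,28,0,1, 0,0,0,-18,29,0,1, 0,0,0,-19,29,0,1, 0,0,0,-19,29,0,1, 0,0,0,-19,29,0,1]' && python3 -m jog '[0,0,0,-18,29,0,1, 0,0,0,-19,29,0,1, 0,0,0,-18,29,0,1, 0,0,0,-18,29,0,1, 0,0,0,-18,29,0,1]' && python3 -m jog '[0,0,0.09,0,0,25,1, 0,0,0.09,0,0,30,1, 0,0,0.09,0,0,30,1, 0,0,0.09,0,0,30,1, 0,0,0.107,0,0,30,1]' 
python3 -m jog '[0,0,0,0,0,20,1, 0,0,0,0,0,10,1, 0,0,0,0,0,0,1, 0,0,0,0,0,0,1]'
python3 - <<'E'
from h import *
goto([525,306,67],down(np.pi/2-.08));
E
```

```text
t: 21.15
tool_pos: [499.0, 134.0, 323.4]
eef_rot: [0.597, -3.083, -0.002]
contact_force: [0.4, 0.1, -2.1]
gripper_width: 0.146
gripper_force: 98.5
t: 21.65
tool_pos: [529.2, 302.4, 323.1]
eef_rot: [0.597, -3.082, -0.001]
contact_force: [0.9, 0.3, -1.1]
gripper_width: 0.142
gripper_force: 98.5
t: 22.15
tool_pos: [529.1, 301.1, 177.0]
eef_rot: [-0.138, -3.136, -0.0]
contact_force: [0.5, 0.8, -2.1]
gripper_width: 0.141
gripper_force: 98.5
t: 22.55
tool_pos: [529.9, 301.4, 149.3]
eef_rot: [0.132, 3.138, 0.001]
contact_force: [0.3, 0.4, -1.9]
gripper_width: 0.14
gripper_force: 98.5
shift [ 5.3  4.1 82.3] turn [ 0.001  0.001 -0.004]
```

```bash
python3 -m jog '[0,0,0,5,4,20,1, 0,0,0,0,0,25,1, 0,0,0,0,0,18,1, 0,0,0,0,0,8,1, 0,0,0,0,0,5,1]' && python3 -m jog '[0,0,0,0,0,2,1, 0,0,0,0,0,1.5,1, 0,0,0,0,0,0,1, 0,0,0,0,0,0,1]'
python3 - <<'E'
from h import *
goto([525,306,67],down(np.pi/2-.08));
E
```

```text
t: 23.05
tool_pos: [525.3, 306.0, 73.2]
eef_rot: [0.132, 3.138, 0.001]
contact_force: [-0.5, 0.2, -2.1]
gripper_width: 0.141
gripper_force: 98.4
t: 23.45
tool_pos: [525.1, 305.8, 69.7]
eef_rot: [0.132, 3.138, 0.001]
contact_force: [-0.6, -0.0, -2.1]
gripper_width: 0.142
gripper_force: 98.4
shift [0.1 0.2 2.7] turn [ 0.001  0.001 -0.004]
```

```bash
python3 -m jog '[0,0,0,0,0,1.5,1, 0,0,0,0,0,1,1, 0,0,0,0,0,0,1]' && python3 -m jog '[0,0,0,0,0,0,0.5, 0,0,0,0,0,0,0.5, 0,0,0,0,0,0,0.5, 0,0,0,0,0,0,0.5]' && python3 -m jog '[0,0,0,0,0,-15,0.5, 0,0,0,0,0,-25,0.5, 0,0,0,0,0,-30,0.5, 0,0,0,0,0,-30,0.5, 0,0,0,0,0,-20,0]'
python3 - <<'E'
from h import *
p,d,m=shot('top');P=cloud(d,m)[d>0].reshape(-1,3);rect(P,60,82,(460,590),(250,360))
find('piece_1','top',m)
shot('wrist','w8')
goto([345,312,130]);print(manip.get_obs()['joint_pos'])
E
```

```text
t: 23.75
tool_pos: [525.2, 305.9, 68.8]
eef_rot: [0.131, 3.137, 0.001]
contact_force: [-3.5, -0.4, 9.3]
gripper_width: 0.14
gripper_force: 100.2
t: 24.15
tool_pos: [524.6, 305.6, 66.3]
eef_rot: [-0.132, -3.139, 0.0]
contact_force: [-0.1, -0.3, 0.6]
gripper_width: 0.499
gripper_force: 0.0
t: 24.65
tool_pos: [525.7, 306.2, 190.2]
eef_rot: [0.131, 3.135, 0.003]
contact_force: [0.1, 0.8, 0.5]
gripper_width: 0.653
gripper_force: 0.0
rect n 141 c 507.1 306.8 size 14.5 56.3 ang 1.505
piece_1 top 0.64 [ 557. -225.  167.] [398. 242.]
piece_1 top 0.59 [388. 311.  12.] [183. 323.]
piece_1 top 0.55 [ 533. -253.  170.] [411. 252.]
piece_1 top 0.55 [383. 207.  11.] [224. 324.]
piece_1 top 0.51 [ 569. -277.  166.] [420. 237.]
shift [181.2  -9.7  58.4] turn None
[ 4.21138921e-01  2.80544849e-01 -1.48611199e-01  1.13652746e+00
  4.74059852e-05  5.04873026e-01]
```

View pics/w8.png

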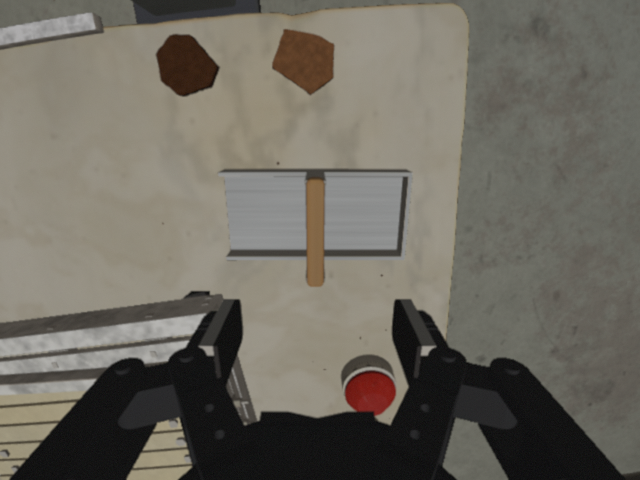

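```bash
cat >> h.py <<'E'
def piece(P,x,y,w=42):
    s=toploc(P,6,18,(x-w,x+w),(y-w,y+w))[:,:2].astype(np.float32); h=cv2.convexHull(s)[:,0]
    print('n',len(s),'rect',cv2.minAreaRect(s))
    a=np.arange(0,np.pi,np.pi/36); wd=[np.ptp(h@[np.cos(t),np.sin(t)]) for t in a]
    print('widths',[(round(t,2),round(float(k),0)) for t,k in zip(a,wd)][::3]); print('centroid',s.mean(0),h.mean(0))
E
python3 - <<'E'
from h import *
p,d,m=shot('wrist');P=cloud(d,m)[d>0].reshape(-1,3)
piece(P,387,311);piece(P,384,207)
goto([387,311,100])
E
```

```text
n 2863 rect ((393.61004638671875, 309.2420654296875), (51.17387008666992, 44.42673110961914), 61.58719253540039)
widths [(np.float64(0.0), 51.0), (np.float64(0.26), 54.0), (np.float64(0.52), 53.0), (np.float64(0.79), 53.0), (np.float64(1.05), 52.0), (np.float64(1.31), 52.0), (np.float64(1.57), 52.0), (np.float64(1.83), 53.0), (np.float64(2.09), 51.0), (np.float64(2.36), 46.0), (np.float64(2.62), 44.0), (np.float64(2.88), 47.0)]
centroid [392.2355  308.75403] [392.69397 307.736  ]
n 2726 rect ((388.033203125, 207.06532287597656), (49.004615783691406, 44.186439514160156), 36.23954391479492)
widths [(np.float64(0.0), 48.0), (np.float64(0.26), 47.0), (np.float64(0.52), 49.0), (np.float64(0.79), 50.0), (np.float64(1.05), 50.0), (np.float64(1.31), 52.0), (np.float64(1.57), 50.0), (np.float64(1.83), 50.0), (np.float64(2.09), 46.0), (np.float64(2.36), 45.0), (np.float64(2.62), 48.0), (np.float64(2.88), 49.0)]
centroid [386.85947 208.6255 ] [388.21368 208.2348 ]
shift [138.   -6.4  87.2] turn None
```

```bash
python3 -m jog '[0,0,0,30,0,0,0, 0,0,0,35,0,0,0, 0,0,0,35,0,0,0, 0,0,0,32,-8,0,0, 0,0,-0.12,0,0,10,0]' && python3 -m jog '[0,0,-0.12,0,0,10,0, 0,0,-0.12,0,0,10,0, 0,0,-0.12,0,0,10,0, 0,0,-0.12,0,0,10,0, 0,0,-0.12,0,0,10,0]' && python3 -m jog '[0,0,-0.12,0,0,10,0, 0,0,-0.12,0,0,10,0, 0,0,-0.12,0,0,7,0, 0,0,-0.05,0,0,0,0]'
python3 - <<'E'
from h import *
p,d,m=shot('wrist','w9');P=cloud(d,m)[d>0].reshape(-1,3)
piece(P,390,310)
goto([392.5,309,15],down(2.62))
E
```

```text
t: 25.35
tool_pos: [387.4, 307.4, 175.2]
eef_rot: [0.065, -3.136, 0.003]
contact_force: [0.1, -1.4, 0.3]
gripper_width: 1.003
gripper_force: 0.0
t: 25.85
tool_pos: [391.0, 307.9, 124.5]
eef_rot: [0.989, -2.978, 0.001]
contact_force: [-0.9, -0.4, -1.2]
gripper_width: 1.001
gripper_force: 0.0
t: 26.25
tool_pos: [390.0, 307.2, 96.6]
eef_rot: [1.571, -2.714, 0.0]
contact_force: [-0.3, -0.9, 0.1]
gripper_width: 1.001
gripper_force: 0.0
n 3614 rect ((392.9494323730469, 308.84136962890625), (52.30166244506836, 43.34944152832031), 58.02540588378906)
widths [(np.float64(0.0), 51.0), (np.float64(0.26), 54.0), (np.float64(0.52), 53.0), (np.float64(0.79), 54.0), (np.float64(1.05), 52.0), (np.float64(1.31), 52.0), (np.float64(1.57), 53.0), (np.float64(1.83), 53.0), (np.float64(2.09), 51.0), (np.float64(2.36), 46.0), (np.float64(2.62), 44.0), (np.float64(2.88), 46.0)]
centroid [391.71194 306.98517] [388.70383 306.86298]
shift [-2.7 -1.3 82.2] turn [ 0.002 -0.004  0.   ]
```

```bash
python3 -m jog '[0,0,0,-2.7,-1.3,20,0.2, 0,0,0,0,0,25,0.2, 0,0,0,0,0,22,0.2, 0,0,0,0,0,10,0.2, 0,0,0,0,0,5,0.2]' 30 && python3 -m jog '[0,0,0,0,0,0,1, 0,0,0,0,0,0,1, 0,0,0,0,0,0,1, 0,0,0,0,0,0,1, 0,0,0,0,0,0,1]' 30 && python3 -m jog '[0,0,0,0,0,-10,1, 0,0,0,0,0,-25,1, 0,0,0,0,0,-30,1, 0,0,0,0,0,-30,1, 0,0,0,0,0,-30,1]'
python3 - <<'E'
from h import *
shot('wrist','w10')
goto(HO+HR@[0,0,320],down(.383+np.pi));print(manip.get_obs()['joint_pos'])
E
```

```text
t: 26.8
tool_pos: [393.4, 309.5, 15.9]
eef_rot: [1.567, -2.719, 0.0]
contact_force: [-0.0, -0.5, 0.6]
gripper_width: 0.801
gripper_force: 0.0
t: 27.3
tool_pos: [395.7, 310.9, 18.4]
eef_rot: [-1.568, 2.72, 0.0]
contact_force: [0.0, 0.2, 3.4]
gripper_width: 0.484
gripper_force: 30.3
t: 27.8
tool_pos: [394.5, 310.2, 144.1]
eef_rot: [1.569, -2.721, 0.0]
contact_force: [0.6, 1.1, -0.2]
gripper_width: 0.489
gripper_force: 30.1
shift [ 409.2 -416.6 -172. ] turn [-0.007  0.005 -0.907]
[ 5.37536265e-01  1.36356528e-01 -4.21136083e-01  1.00452730e+00
 -6.20690221e-05 -5.08783227e-01]
```

View pics/w10.png

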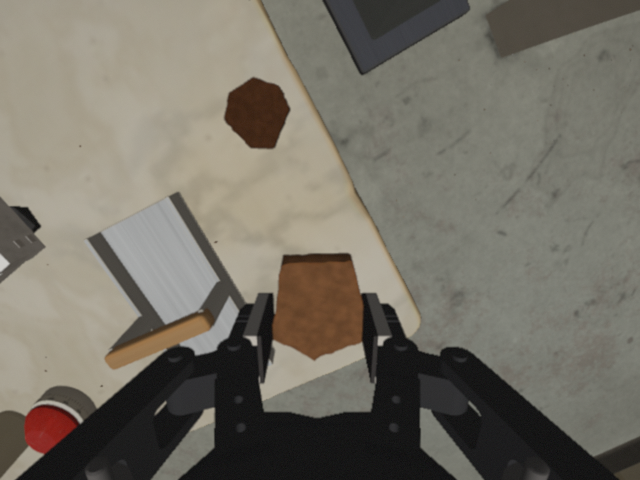

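```bash
python3 -m jog '[0,0,0,0,0,-35,1, 0,0,0,0,0,-40,1, 0,0,0,0,0,-40,1, 0,0,0,20,-20,-30,1, 0,0,0,28,-28,-15,1]' && python3 -m jog '[0,0,0,28,-28,0,1, 0,0,0,28,-28.5,0,1, 0,0,0,28,-28.5,0,1, 0,0,0,28,-28.5,0,1, 0,0,0,28,-28.5,0,1]' && python3 -m jog '[0,0,0,28,-28.5,0,1, 0,0,0,28,-28.5,0,1, 0,0,0,28,-28.5,0,1, 0,0,0,28,-28.5,0,1, 0,0,0,28,-28.5,0,1]' && python3 -m jog '[0,0,0,28,-28.5,0,1, 0,0,0,27,-28,0,1, 0,0,0,20,-20,0,1, 0,0,-0.12,0,0,0,1, 0,0,-0.12,0,0,0,1]' && python3 -m jog '[0,0,-0.12,0,0,0,1, 0,0,-0.12,0,0,0,1, 0,0,-0.12,0,0,0,1, 0,0,-0.12,0,0,0,1, 0,0,-0.12,0,0,0,1]'
python3 - <<'E'
from h import *
goto(HO+HR@[0,0,220],down(.383+np.pi));print(manip.get_obs()['joint_pos'])
p,d,m=shot('wrist');P=hop(cloud(d,m)[d>0].reshape(-1,3)); s=P[(P[:,2]>203)&(P[:,2]<213)&(abs(P[:,0])<90)&(abs(P[:,1])<75)]; print(len(s)); fitrect(s,68,58,[0,0,0])
E
```

```text
t: 28.35
tool_pos: [413.5, 245.6, 306.5]
eef_rot: [-1.571, 2.713, -0.001]
contact_force: [1.2, -1.1, -0.8]
gripper_width: 0.488
gripper_force: 30.3
t: 28.85
tool_pos: [464.9, 50.9, 302.9]
eef_rot: [-1.569, 2.721, -0.0]
contact_force: [0.4, 0.6, -0.7]
gripper_width: 0.487
gripper_force: 30.3
t: 29.35
tool_pos: [518.1, -141.6, 302.8]
eef_rot: [-1.569, 2.722, -0.0]
contact_force: [0.6, -0.7, 0.1]
gripper_width: 0.486
gripper_force: 30.3
t: 29.85
tool_pos: [546.7, -244.4, 302.3]
eef_rot: [1.888, -2.511, -0.001]
contact_force: [0.3, 1.2, 0.5]
gripper_width: 0.485
gripper_force: 30.3
t: 30.35
tool_pos: [546.6, -243.1, 302.7]
eef_rot: [2.547, -1.839, -0.001]
contact_force: [-0.1, 0.4, -0.4]
gripper_width: 0.487
gripper_force: 30.3
shift [ 9.7 -2.5 82.7] turn [ 0.     0.    -0.063]
[-5.26451337e-01  2.06567866e-01 -1.58294069e-03  1.36301355e+00
 -6.00572849e-05 -2.41760582e+00]
7225
fit [ 1.257 -1.458  0.002] med|res| 2.02
```

```bash
python3 -m jog '[0,0,-0.063,9.7,-2.5,0,1, 0,0,0,0,0,25,1, 0,0,0,0,0,30,1, 0,0,0,0,0,20,1, 0,0,0,0,0,13,1]' && python3 -m jog '[0,0,0,0,0,0,0.35, 0,0,0,0,0,0,0.3, 0,0,0,0,0,0,0.25, 0,0,0,0,0,0,0.25]' && python3 -m jog '[0,0,0,0,0,-20,0.3, 0,0,0,0,0,-30,0.3, 0,0,0,0,0,-30,0.3, 0,0,0,0,0,-20,0.3]'
python3 - <<'E'
from h import *
p,d,m=shot('wrist','w11')
p,d,m=shot('top');P=cloud(d,m)[d>0].reshape(-1,3)
piece(P,384,207)
goto([387.5,208,180],down(2.3)); print(manip.get_obs()['joint_pos'])
E
```

```text
t: 30.9
tool_pos: [551.2, -251.1, 212.6]
eef_rot: [2.598, -1.766, -0.005]
contact_force: [0.0, 0.1, 0.3]
gripper_width: 0.491
gripper_force: 30.3
t: 31.3
tool_pos: [553.3, -252.2, 216.1]
eef_rot: [-2.599, 1.764, -0.004]
contact_force: [0.9, 0.4, 0.0]
gripper_width: 0.754
gripper_force: 0.0
t: 31.7
tool_pos: [553.3, -252.3, 318.1]
eef_rot: [-2.599, 1.764, -0.007]
contact_force: [1.0, -0.3, 0.1]
gripper_width: 0.697
gripper_force: 0.0
n 96 rect ((392.34063720703125, 212.84031677246094), (64.53746032714844, 65.736083984375), 3.523803472518921)
widths [(np.float64(0.0), 68.0), (np.float64(0.26), 59.0), (np.float64(0.52), 61.0), (np.float64(0.79), 63.0), (np.float64(1.05), 66.0), (np.float64(1.31), 64.0), (np.float64(1.57), 64.0), (np.float64(1.83), 75.0), (np.float64(2.09), 85.0), (np.float64(2.36), 89.0), (np.float64(2.62), 87.0), (np.float64(2.88), 79.0)]
centroid [414.98257 203.24956] [404.67786 208.14754]
shift [-491.   -14.3  136.2] turn [-0.009 -0.003  1.22 ]
[-5.34033322e-01  2.15557648e-01  4.45334428e-02  1.39066864e+00
  7.60715516e-06 -2.48312710e+00]
```

View pics/w11.png

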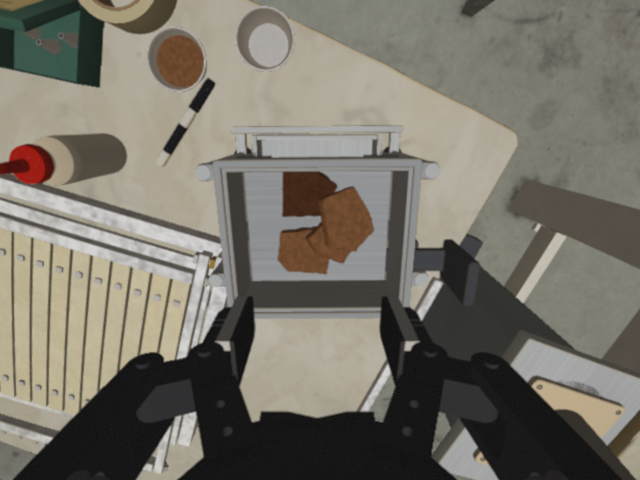

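```bash
python3 -m jog '[0,0,0,-30,-1,0,0, 0,0,0,-35,-1,0,0, 0,0,0,-35,-1,0,0, 0,0,0,-35,-1,0,0, 0,0,0,-35,-1,0,0]' && python3 -m jog '[0,0,0,-35,-1,0,0, 0,0,0,-35,-1,0,0, 0,0,0,-35,-1,0,0, 0,0,0,-35,-1,0,0, 0,0,0,-35,-1,0,0]' && python3 -m jog '[0,0,0,-35,-1,0,0, 0,0,0,-30,-1,0,0, 0,0,0.12,0,0,15,0, 0,0,0.12,0,0,15,0, 0,0,0.12,0,0,15,0]' && python3 -m jog '[0,0,0.12,0,0,15,0, 0,0,0.12,0,0,15,0, 0,0,0.12,0,0,15,0, 0,0,0.12,0,0,10,0, 0,0,0.12,0,0,10,0]' && python3 -m jog '[0,0,0.12,0,0,10,0, 0,0,0.12,0,0,10,0]'
python3 - <<'E'
from h import *
p,d,m=shot('wrist','w12');find('piece_1','wrist',m);P=cloud(d,m)[d>0].reshape(-1,3)
piece(P,384,207)
p,d,m=shot('top','t12');find('piece_1','top',m)
p,r=tool();print(p)
E
```

```text
t: 32.3
tool_pos: [493.3, -90.7, 313.7]
eef_rot: [2.599, -1.765, -0.001]
contact_force: [1.0, 0.1, 0.7]
gripper_width: 1.0
gripper_force: 0.0
t: 32.8
tool_pos: [433.2, 73.7, 313.8]
eef_rot: [2.599, -1.764, -0.001]
contact_force: [0.6, 0.7, -0.1]
gripper_width: 1.002
gripper_force: 0.0
t: 33.3
tool_pos: [411.6, 134.1, 268.4]
eef_rot: [2.237, -2.205, -0.0]
contact_force: [-0.4, 0.1, -0.5]
gripper_width: 0.998
gripper_force: 0.0
t: 33.8
tool_pos: [411.3, 133.6, 203.2]
eef_rot: [1.484, -2.768, -0.001]
contact_force: [0.5, 0.1, 0.3]
gripper_width: 1.002
gripper_force: 0.0
t: 34.0
tool_pos: [411.5, 133.6, 183.4]
eef_rot: [1.142, -2.926, -0.0]
contact_force: [-0.9, -0.3, 0.4]
gripper_width: 0.998
gripper_force: 0.0
piece_1 wrist 0.98 [433. 205.  11.] [355. 283.]
piece_1 wrist 0.56 [ 503. -119.   34.] [  9. 105.]
n 516 rect ((417.7696838378906, 202.3778076171875), (41.74422836303711, 16.47788429260254), 89.19059753417969)
widths [(np.float64(0.0), 16.0), (np.float64(0.26), 22.0), (np.float64(0.52), 27.0), (np.float64(0.79), 31.0), (np.float64(1.05), 37.0), (np.float64(1.31), 41.0), (np.float64(1.57), 42.0), (np.float64(1.83), 40.0), (np.float64(2.09), 36.0), (np.float64(2.36), 32.0), (np.float64(2.62), 28.0), (np.float64(2.88), 22.0)]
centroid [418.83618 201.12662] [419.5365  198.74197]
piece_1 top 0.74 [ 529. -265.  182.] [417. 253.]
piece_1 top 0.58 [ 560. -224.  166.] [398. 241.]
piece_1 top 0.55 [ 572. -279.  169.] [421. 236.]
piece_1 top 0.53 [ 536. -242.  176.] [407. 251.]
[411.58083291 133.61491875 184.10890047]
```

Piece was knocked to about (433, 205); four pieces are in the hopper. Refit it there.

Run:
```python
from h import *
p,d,m=shot('wrist');P=cloud(d,m)[d>0].reshape(-1,3)
piece(P,433,205)
p,r=tool();print(r.as_matrix()[:,1]); goto([432,205,100],down(2.36));goto([432,205,100],down(2.1))
```

```text
n 1651 rect ((435.0520324707031, 203.6463623046875), (49.89240264892578, 44.24232482910156), 39.42452621459961)
widths [(np.float64(0.0), 47.0), (np.float64(0.26), 46.0), (np.float64(0.52), 49.0), (np.float64(0.79), 50.0), (np.float64(1.05), 51.0), (np.float64(1.31), 51.0), (np.float64(1.57), 49.0), (np.float64(1.83), 49.0), (np.float64(2.09), 46.0), (np.float64(2.36), 45.0), (np.float64(2.62), 48.0), (np.float64(2.88), 48.0)]
centroid [432.98273 203.14218] [430.71204 199.57764]
[-6.82556687e-01  7.30832652e-01 -6.58917919e-05]
shift [-63.2  38.5  84.6] turn [-0.     0.    -0.038]
shift [-63.2  38.5  84.6] turn [-0.     0.     0.222]
```

```bash
python3 -m jog '[0,0,0,-32,18,20,0.2, 0,0,0,-32.8,17.9,30,0.2, 0,0,0.05,0,0,35,0.2]' 30
python3 - <<'E'
from h import *
p,d,m=shot('wrist');P=cloud(d,m)[d>0].reshape(-1,3)
piece(P,433,205); goto([434.5,204,15])
E
```

```text
t: 34.55
tool_pos: [439.7, 208.1, 101.1]
eef_rot: [-1.078, 2.941, 0.001]
contact_force: [-0.1, -0.4, -0.5]
gripper_width: 0.799
gripper_force: 0.0
n 3522 rect ((434.66461181640625, 203.2017822265625), (49.06798553466797, 44.60329055786133), 36.474082946777344)
widths [(np.float64(0.0), 48.0), (np.float64(0.26), 47.0), (np.float64(0.52), 49.0), (np.float64(0.79), 49.0), (np.float64(1.05), 50.0), (np.float64(1.31), 51.0), (np.float64(1.57), 50.0), (np.float64(1.83), 50.0), (np.float64(2.09), 47.0), (np.float64(2.36), 45.0), (np.float64(2.62), 48.0), (np.float64(2.88), 48.0)]
centroid [432.74496 203.59383] [433.8076 199.6912]
shift [-0.7 -1.6 79.6] turn None
```

```bash
python3 -m jog '[0,0,0,-0.7,-1.6,20,0.2, 0,0,0,0,0,25,0.2, 0,0,0,0,0,22,0.2, 0,0,0,0,0,9,0.2, 0,0,0,0,0,3.5,0.2]' 30 && python3 -m jog '[0,0,0,0,0,0,1, 0,0,0,0,0,0,1, 0,0,0,0,0,0,1, 0,0,0,0,0,0,1, 0,0,0,0,0,0,1]' 30 && python3 -m jog '[0,0,0,0,0,-10,1, 0,0,0,0,0,-25,1, 0,0,0,0,0,-35,1, 0,0,0,0,0,-40,1, 0,0,0,0,0,-40,1]' && python3 -m jog '[0,0,0,0,0,-40,1, 0,0,0,0,0,-40,1, 0,0,0,0,0,-40,1, 0,0,0,0,0,-20,1, 0,0,0,0,0,0,1]'
python3 - <<'E'
from h import *
goto(HO+HR@[2,-1,220],down(.383+np.pi));print(manip.get_obs()['joint_pos'])
E
```

```text
t: 35.1
tool_pos: [436.3, 203.0, 19.8]
eef_rot: [1.077, -2.95, -0.0]
contact_force: [-0.7, -0.4, -0.3]
gripper_width: 0.803
gripper_force: 0.0
t: 35.6
tool_pos: [437.7, 203.7, 21.4]
eef_rot: [-1.076, 2.949, -0.0]
contact_force: [-0.8, -0.2, 6.2]
gripper_width: 0.492
gripper_force: 30.6
t: 36.1
tool_pos: [436.3, 203.2, 172.0]
eef_rot: [-1.076, 2.951, -0.0]
contact_force: [0.7, 0.5, -0.8]
gripper_width: 0.488
gripper_force: 30.5
t: 36.6
tool_pos: [438.7, 204.0, 314.8]
eef_rot: [-1.073, 2.943, -0.001]
contact_force: [1.4, 0.2, -0.2]
gripper_width: 0.491
gripper_force: 30.5
shift [ 205.7 -422.8   94.6] turn [-0.008  0.005 -1.255]
[ 3.01563327e-01 -1.17416726e-02 -2.18821120e-01  1.35471564e+00
 -5.65527309e-05 -3.97709102e-01]
```

```bash
python3 -m jog '[0,0,0,13,-28,0,1, 0,0,0,14.8,-30.4,0,1, 0,0,0,14.8,-30.4,0,1, 0,0,0,14.8,-30.4,0,1, 0,0,0,14.8,-30.4,0,1]' && python3 -m jog '[0,0,0,14.8,-30.4,0,1, 0,0,0,14.8,-30.4,0,1, 0,0,0,14.8,-30.4,0,1, 0,0,0,14.8,-30.4,0,1, 0,0,0,14.8,-30.4,0,1]' && python3 -m jog '[0,0,0,14.8,-30.4,0,1, 0,0,0,14.8,-30.4,0,1, 0,0,0,14.8,-30.4,0,1, 0,0,0,14.8,-30.4,0,1, 0,0,-0.12,0,0,0,1]' && python3 -m jog '[0,0,-0.12,0,0,0,1, 0,0,-0.12,0,0,0,1, 0,0,-0.12,0,0,0,1, 0,0,-0.12,0,0,0,1, 0,0,-0.12,0,0,0,1]' && python3 -m jog '[0,0,-0.12,0,0,0,1, 0,0,-0.12,0,0,0,1, 0,0,-0.12,0,0,0,1, 0,0,-0.12,0,0,0,1, 0,0,-0.055,0,0,0,1]'
python3 - <<'E'
from h import *
goto(HO+HR@[2,-1,216],down(.383+np.pi))
E
```

```text
t: 37.1
tool_pos: [476.8, 41.2, 308.7]
eef_rot: [1.076, -2.95, -0.001]
contact_force: [0.1, -0.1, -0.9]
gripper_width: 0.486
gripper_force: 30.5
t: 37.6
tool_pos: [518.1, -122.7, 308.6]
eef_rot: [1.075, -2.95, -0.002]
contact_force: [0.7, -0.5, 0.1]
gripper_width: 0.491
gripper_force: 30.5
t: 38.1
tool_pos: [551.8, -256.3, 307.8]
eef_rot: [1.249, -2.881, -0.0]
contact_force: [-0.5, 0.3, 0.0]
gripper_width: 0.493
gripper_force: 30.5
t: 38.6
tool_pos: [550.9, -252.3, 308.3]
eef_rot: [2.052, -2.378, -0.004]
contact_force: [-0.5, 0.6, -0.9]
gripper_width: 0.49
gripper_force: 30.5
t: 39.1
tool_pos: [550.9, -252.3, 308.3]
eef_rot: [2.607, -1.753, -0.004]
contact_force: [-0.2, -0.7, 0.3]
gripper_width: 0.494
gripper_force: 30.5
shift [ 0.9 -3.5 92.3] turn [0.002 0.002 0.004]
```

```bash
python3 -m jog '[0,0,0,-6,-9,0,1, 0,0,0,0,0,25,1, 0,0,0,0,0,30,1, 0,0,0,0,0,22,1, 0,0,0,0,0,14,1]' && python3 -m jog '[0,0,0,0,0,0,0.4, 0,0,0,0,0,0,0.35, 0,0,0,0,0,0,0.3, 0,0,0,0,0,0,0.3]' && python3 -m jog '[0,0,0,0,0,-20,0.35, 0,0,0,0,0,-30,0.35, 0,0,0,0,0,-30,0.35, 0,0,0,0,0,-10,0.35]'
python3 - <<'E'
from h import *
p,d,m=shot('wrist','w13')
p,r=tool();print(hop(p))
E
```

```text
t: 39.6
tool_pos: [556.7, -242.3, 215.9]
eef_rot: [2.603, -1.758, -0.007]
contact_force: [-0.4, -0.2, -0.2]
gripper_width: 0.489
gripper_force: 30.5
t: 40.0
tool_pos: [558.8, -244.3, 220.7]
eef_rot: [-2.604, 1.758, -0.005]
contact_force: [0.3, -0.2, -0.0]
gripper_width: 0.701
gripper_force: 0.0
t: 40.4
tool_pos: [559.7, -244.9, 313.9]
eef_rot: [-2.603, 1.757, -0.012]
contact_force: [0.4, 0.2, 0.3]
gripper_width: 0.653
gripper_force: 0.0
[  9.72571131   3.14381728 314.0057762 ]
```

View pics/w13.png

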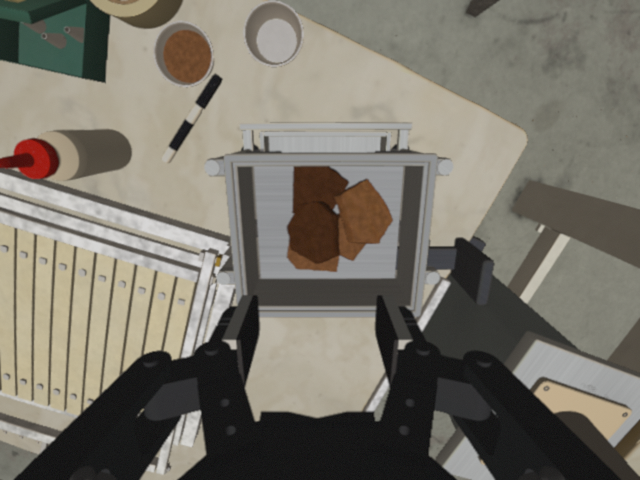

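Run:
```python
from h import *
for c in('wrist','top','scene'):
    p,d,m=shot(c);P=hop(cloud(d,m)[d>0].reshape(-1,3))
    s=P[(P[:,0]>-150)&(P[:,0]<-108)&(P[:,1]>-20)&(P[:,1]<80)&(P[:,2]>192)&(P[:,2]<212)]
    print(c,len(s),np.percentile(s,[2,50,98],axis=0).round(1).tolist())
    s=P[(P[:,0]>-112)&(P[:,0]<-78)&(P[:,1]>-20)&(P[:,1]<80)&(P[:,2]>100)]
    if len(s): print('arm',len(s),np.percentile(s,[2,50,98],axis=0).round(1).tolist())
p,r=tool();t=HO+HR@[-125,36.5,260];goto(t);print(manip.get_obs()['joint_pos'])
```

```text
wrist 795 [[-127.7, 17.1, 192.5], [-120.8, 34.5, 201.0], [-118.0, 54.7, 202.8]]
arm 686 [[-111.3, 25.7, 143.2], [-98.6, 39.6, 150.2], [-88.8, 55.3, 163.9]]Traceback (most recent call last):
  File "<stdin>", line 5, in <module>
    return _quantile_unchecked(
        a, q, axis, out, overwrite_input, method, keepdims, weights)
    return _ureduce(a,
                    func=_quantile_ureduce_func,
    ...<5 lines>...
                    overwrite_input=overwrite_input,
                    method=method)
    r = func(a, **kwargs)
    result = _quantile(arr,
                       quantiles=q,
    ...<2 lines>...
                       out=out,
                       weights=wgt)
    slices_having_nans = np.isnan(arr[-1, ...])
                                  ~~~^^^^^^^^^
IndexError: index -1 is out of bounds for axis 0 with size 0
```

Run:
```python
from h import *
goto(HO+HR@[-123.5,36,248],down(.383+np.pi));print(manip.get_obs()['joint_pos'])
```

```text
shift [-31.6 132.1  61.4] turn [-0.001 -0.001  0.   ]
[-5.18226070e-01  2.22945709e-01  3.30147806e-02  1.37901886e+00
  2.73708351e-05 -2.47231611e+00]
```

```bash
python3 -m jog '[0,0,0,-8,32,0,0.5, 0,0,0,-8,34,0,0.5, 0,0,0,-8,34,0,0.5, 0,0,0,-7.6,32.1,0,0.5, 0,0,0,0,0,30,0.5]' && python3 -m jog '[0,0,0,0,0,30,0.5, 0,0,0,0,0,0,0.5]' 40
python3 - <<'E'
from h import *
goto(HO+HR@[-123.5,36,188],down(.383+np.pi));
p,d,m=shot('wrist','w14');P=hop(cloud(d,m)[d>0].reshape(-1,3))
s=P[(P[:,0]>-150)&(P[:,0]<-105)&(P[:,1]>-20)&(P[:,1]<80)&(P[:,2]>192)&(P[:,2]<208)]
print(len(s),np.percentile(s,[2,50,98],axis=0).round(1).tolist() if len(s) else '')
E
```

```text
t: 41.05
tool_pos: [421.7, -264.9, 280.5]
eef_rot: [2.601, -1.76, 0.006]
contact_force: [1.4, -1.7, 0.3]
gripper_width: 0.498
gripper_force: 0.0
t: 41.25
tool_pos: [419.6, -261.1, 242.9]
eef_rot: [-2.602, 1.758, 0.019]
contact_force: [-0.8, 0.1, -0.6]
gripper_width: 0.498
gripper_force: 0.0
shift [ 5.2 -3.2 54.8] turn [ 0.006  0.011 -0.   ]
1229 [[-128.4, 16.8, 194.4], [-123.5, 33.5, 201.3], [-118.8, 54.4, 202.7]]
```

```bash
python3 -m jog '[0,0,0,5,-3,10,0.5, 0,0,0,0,0,20,0.5, 0,0,0,0,0,15,0.5, 0,0,0,0,0,8,0.5, 0,0,0,0,0,0,0.5]' 40 && python3 -m jog '[0,0,0,0,0,0,1, 0,0,0,0,0,0,1, 0,0,0,0,0,0,1, 0,0,0,0,0,0,1, 0,0,0,0,0,0,1]' 40
python3 - <<'E'
from h import *
p,r=tool();print(hop(p))
p,d,m=shot('top');P=cloud(d,m)[d>0].reshape(-1,3); rect(P,34,48,(470,530),(-170,-90))
E
```

```text
t: 41.8
tool_pos: [428.4, -267.3, 195.3]
eef_rot: [-2.604, 1.757, 0.002]
contact_force: [-0.9, 0.5, 0.1]
gripper_width: 0.501
gripper_force: 0.0
t: 42.3
tool_pos: [425.8, -269.4, 197.3]
eef_rot: [2.596, -1.754, -0.003]
contact_force: [-9.5, -3.0, 4.5]
gripper_width: 0.11
gripper_force: 42.7
[-123.75593295   30.61400638  197.28474593]
rect n 142 c 508.5 -142.8 size 16.6 61.0 ang 0.376
```

```bash
python3 -m jog '[0,0,0,0,6,0,1, 0,0,0,0,8,0,1, 0,0,0,0,8,0,1, 0,0,0,0,8,0,1, 0,0,0,0,5,0,1]' && python3 -m jog '[0,0,0,0,0,0,1, 0,0,0,0,0,0,1, 0,0,0,0,0,0,1, 0,0,0,0,0,0,1, 0,0,0,0,0,0,1]'
python3 - <<'E'
from h import *
p,r=tool();print(hop(p))
shot('scene','s15');q=cv2.imread('pics/s15.png');cv2.imwrite('pics/s15c.png',cv2.resize(q[220:400,260:460],(667,600),interpolation=3))
E
```

```text
t: 42.85
tool_pos: [395.9, -281.5, 197.3]
eef_rot: [2.604, -1.758, 0.005]
contact_force: [2.6, 0.4, 6.3]
gripper_width: 0.108
gripper_force: 42.9
t: 43.35
tool_pos: [395.4, -281.8, 197.3]
eef_rot: [2.602, -1.757, 0.003]
contact_force: [0.8, -0.1, 7.2]
gripper_width: 0.105
gripper_force: 43.0
[-156.513347     30.44434361  197.28946758]
```

View pics/s15c.png

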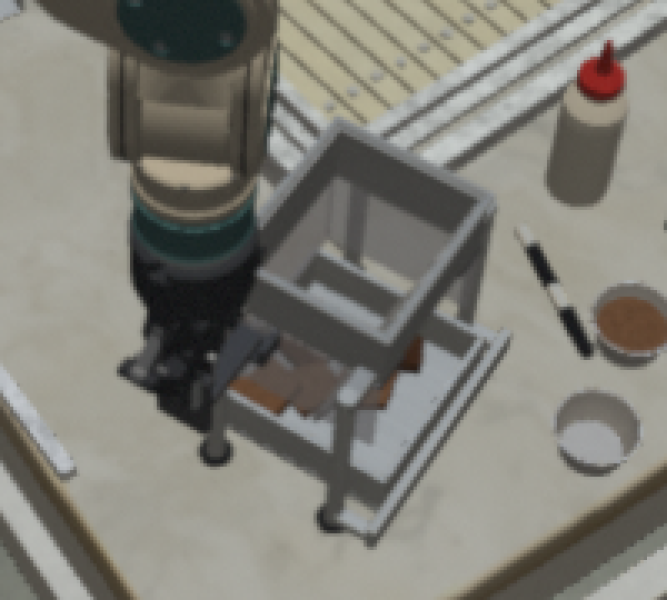

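```bash
python3 -m jog '[0,0,0,0,0,0,0.6, 0,0,0,0,0,0,0.6, 0,0,0,0,0,0,0.6, 0,0,0,0,0,-20,0.6, 0,0,0,0,0,-30,0.6]' && python3 -m jog '[0,0,0,0,0,-30,0.6, 0,0,0,-20,-30,-20,0.5, 0,0,0,-25,-35,0,0.5, 0,0,0,-25,-35,0,0.5, 0,0,0,-20,-35,0,0.5]'
python3 - <<'E'
from h import *
p,d,m=shot('top','t16');P=cloud(d,m)[d>0].reshape(-1,3); rect(P,34,48,(470,530),(-170,-90))
find('piece_1','top',m)
goto(HO+HR@[0,122,200],down(.383+np.pi));goto(HO+HR@[0,122,200],down(.383));p,r=tool();print(hop(p),manip.get_obs()['joint_pos'])
q=cv2.imread('pics/t16.png');cv2.imwrite('pics/t16c.png',cv2.resize(q[180:330,340:490],(600,600),interpolation=3))
E
```

```text
t: 43.9
tool_pos: [394.0, -279.1, 243.9]
eef_rot: [-2.603, 1.757, 0.01]
contact_force: [-0.1, -0.5, -0.8]
gripper_width: 0.397
gripper_force: 0.0
t: 44.4
tool_pos: [487.5, -145.0, 295.9]
eef_rot: [2.604, -1.758, -0.0]
contact_force: [1.0, -0.3, -0.8]
gripper_width: 0.497
gripper_force: 0.0
few 0
piece_1 top 0.35 [715. 342.  35.] [176. 198.]
shift [  2.  -18.   95.5] turn [-0.001  0.001  0.006]
shift [  2.  -18.   95.5] turn [-2.000e-03 -1.000e-03 -3.136e+00]
[-18.05884499 123.81159382 295.49551144] [-4.12904343e-01  4.87844998e-02 -1.97184338e-01  1.32511552e+00
  1.30713171e-03 -2.37268673e+00]
```

View pics/t16c.png

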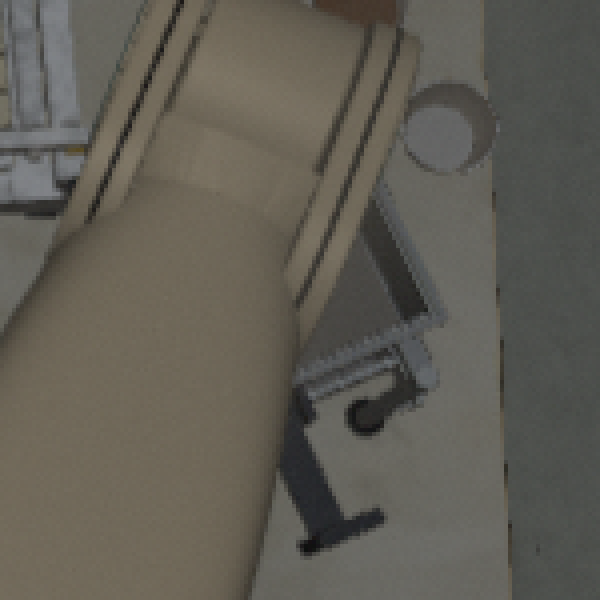

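```bash
python3 -m jog '[0,0,0,-8,-9,0,0.4, 0,0,0,-8,-9,0,0.4, 0,0,0.14,0,0,0,0.4, 0,0,0.14,0,0,0,0.4, 0,0,0.14,0,0,0,0.4]' && python3 -m jog '[0,0,0.14,0,0,0,0.4, 0,0,0.14,0,0,0,0.4, 0,0,0.14,0,0,0,0.4, 0,0,0.14,0,0,0,0.4, 0,0,0.14,0,0,0,0.4]' && python3 -m jog '[0,0,0.14,0,0,0,0.4, 0,0,0.14,0,0,0,0.4, 0,0,0.14,0,0,0,0.4, 0,0,0.14,0,0,0,0.4, 0,0,0.14,0,0,0,0.4]' && python3 -m jog '[0,0,0.14,0,0,0,0.4, 0,0,0.14,0,0,0,0.4, 0,0,0.14,0,0,0,0.4, 0,0,0.14,0,0,0,0.4, 0,0,0.14,0,0,0,0.4]' && python3 -m jog '[0,0,0.14,0,0,0,0.4, 0,0,0.14,0,0,0,0.4, 0,0,0.14,0,0,0,0.4, 0,0,0.14,0,0,0,0.4, 0,0,0.067,0,0,0,0.4]'
python3 - <<'E'
from h import *
goto(HO+HR@[0,122,120],down(.383));p,r=tool();print(hop(p))
p,d,m=shot('wrist','w17');P=cloud(d,m)[d>0].reshape(-1,3);s=hop(P);s=s[(abs(s[:,0])<30)&(s[:,1]>85)&(s[:,1]<170)&(s[:,2]>34)&(s[:,2]<50)];print(len(s)); rect(s,0,99,(-99,99),(0,199))
E
```

```text
t: 45.0
tool_pos: [497.6, -125.2, 295.8]
eef_rot: [2.172, -2.269, -0.001]
contact_force: [-0.2, -0.5, 0.2]
gripper_width: 0.6
gripper_force: 0.0
t: 45.5
tool_pos: [497.6, -125.4, 295.8]
eef_rot: [1.262, -2.877, -0.0]
contact_force: [0.1, 1.1, 0.3]
gripper_width: 0.603
gripper_force: 0.0
t: 46.0
tool_pos: [497.6, -125.4, 295.8]
eef_rot: [0.199, -3.135, -0.0]
contact_force: [-0.0, -0.7, 0.5]
gripper_width: 0.599
gripper_force: 0.0
t: 46.5
tool_pos: [497.6, -125.4, 295.8]
eef_rot: [-0.888, -3.013, -0.0]
contact_force: [-0.7, 1.1, -0.2]
gripper_width: 0.6
gripper_force: 0.0
t: 47.0
tool_pos: [497.6, -125.4, 295.8]
eef_rot: [-1.772, -2.594, 0.0]
contact_force: [-0.1, 1.0, -0.2]
gripper_width: 0.597
gripper_force: 0.0
shift [-15.3   3.6 175.8] turn [-0.    -0.    -0.011]
[ -3.37976995 137.27475387 295.78636084]
705
rect n 705 c 1.9 115.9 size 61.8 15.9 ang 1.568
```

```bash
python3 -m jog '[0,0,-0.011,-7,3,0,0.4, 0,0,0,-7,2.5,0,0.4, 0,0,0,0,0,30,0.4, 0,0,0,0,0,35,0.4, 0,0,0,0,0,35,0.4]' && python3 -m jog '[0,0,0,0,0,35,0.4, 0,0,0,0,0,35,0.4, 0,0,0,0,0,30,0.4, 0,0,0,0,0,20,0.4, 0,0,0,0,0,0,0.4]'
python3 - <<'E'
from h import *
goto(HO+HR@[1.9,123,28],down(.383));p,r=tool();print(hop(p))
E
```

```text
t: 47.55
tool_pos: [509.3, -136.9, 195.4]
eef_rot: [1.749, 2.607, 0.001]
contact_force: [0.4, 0.8, 0.3]
gripper_width: 0.6
gripper_force: 0.0
t: 48.05
tool_pos: [505.8, -135.4, 72.7]
eef_rot: [-1.746, -2.603, 0.002]
contact_force: [-1.8, 0.4, -1.0]
gripper_width: 0.602
gripper_force: 0.0
shift [-2.2  1.5 44.7] turn [-0.005 -0.005  0.006]
[  0.59076978 124.97727557  72.68126197]
```

```bash
python3 -m jog '[0,0,0,-1,1.5,20,0.4, 0,0,0,0,0,16,0.4, 0,0,0,0,0,8,0.4, 0,0,0,0,0,0,1, 0,0,0,0,0,0,1]' 50 && python3 -m jog '[0,0,0,0,0,0,1, 0,0,0,0,0,0,1, 0,0,0,0,0,0,1]' && python3 -m jog '[0,0,0,5,0,0,1, 0,0,0,8,0,0,1, 0,0,0,10,0,0,1, 0,0,0,10,0,0,1, 0,0,0,10,0,0,1]'  && python3 -m jog '[0,0,0,10,0,0,1, 0,0,0,10,0,0,1, 0,0,0,10,0,0,1, 0,0,0,6,0,0,1, 0,0,0,3,0,0,1]'
python3 - <<'E'
from h import *
p,r=tool();print(hop(p))
shot('scene','s18');q=cv2.imread('pics/s18.png');cv2.imwrite('pics/s18c.png',cv2.resize(q[220:400,240:440],(667,600),interpolation=3))
E
```

```text
t: 48.55
tool_pos: [511.0, -136.7, 32.9]
eef_rot: [1.749, 2.608, 0.0]
contact_force: [1.0, 0.1, -0.3]
gripper_width: 0.267
gripper_force: 0.0
t: 48.85
tool_pos: [510.8, -136.8, 33.2]
eef_rot: [1.749, 2.607, -0.001]
contact_force: [-1.4, 0.1, 6.6]
gripper_width: 0.177
gripper_force: 49.6
t: 49.35
tool_pos: [495.1, -96.6, 32.9]
eef_rot: [1.748, 2.606, -0.001]
contact_force: [1.6, -5.6, 6.4]
gripper_width: 0.176
gripper_force: 49.5
t: 49.85
tool_pos: [480.0, -60.3, 32.9]
eef_rot: [1.747, 2.607, -0.001]
contact_force: [1.7, -4.6, 5.9]
gripper_width: 0.173
gripper_force: 49.5
[  4.63539259 204.23636154  32.93735593]
```

View pics/s18c.png

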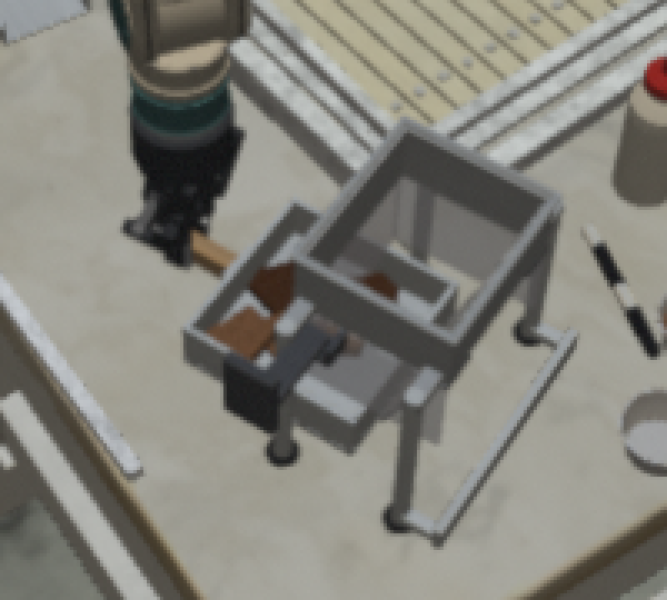

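```bash
python3 -m jog '[0,0,0,6,0,0,1, 0,0,0,10,0,0,1, 0,0,0,10,0,0,1, 0,0,0,10,0,0,1, 0,0,0,10,0,0,1]'  && python3 -m jog '[0,0,0,10,0,0,1, 0,0,0,10,0,0,1, 0,0,0,10,0,0,1, 0,0,0,10,0,0,1, 0,0,0,10,0,0,1]' && python3 -m jog '[0,0,0,10,0,0,1, 0,0,0,10,0,0,1, 0,0,0,10,0,0,1, 0,0,0,6,0,0,1, 0,0,0,3,0,0,1]' && python3 -m jog '[0,0,0,0,0,0,0.5, 0,0,0,0,0,0,0.5, 0,0,0,0,0,0,0.5, 0,0,0,0,0,-10,0.5, 0,0,0,0,0,-25,0.5]' && python3 -m jog '[0,0,0,0,0,-35,0.5, 0,0,0,0,0,-35,0.5, 0,0,0,20,0,-35,0.5, 0,0,0,30,0,-20,0.5, 0,0,0,20,0,0,0.5]'
python3 - <<'E'
from h import *
p,r=tool();print(hop(p))
p,d,m=shot('top','t19');P=cloud(d,m)[d>0].reshape(-1,3); find('piece_1','top',m,.15)
shot('scene','s19');q=cv2.imread('pics/s19.png');cv2.imwrite('pics/s19c.png',cv2.resize(q[120:420,130:530],(800,600),interpolation=3))
E
```

```text
t: 50.4
tool_pos: [462.6, -17.9, 32.9]
eef_rot: [1.748, 2.606, -0.001]
contact_force: [2.8, -4.9, 4.9]
gripper_width: 0.176
gripper_force: 49.5
t: 50.9
tool_pos: [443.5, 28.3, 32.8]
eef_rot: [1.748, 2.606, -0.001]
contact_force: [3.5, -5.0, 6.8]
gripper_width: 0.178
gripper_force: 49.6
t: 51.4
tool_pos: [428.4, 64.4, 32.8]
eef_rot: [1.747, 2.606, -0.002]
contact_force: [1.8, -5.9, 6.0]
gripper_width: 0.181
gripper_force: 49.7
t: 51.9
tool_pos: [424.9, 64.7, 65.6]
eef_rot: [-1.747, -2.604, 0.005]
contact_force: [1.0, 0.0, -0.2]
gripper_width: 0.501
gripper_force: 0.0
t: 52.4
tool_pos: [403.1, 130.7, 196.1]
eef_rot: [1.748, 2.605, 0.009]
contact_force: [-0.5, -0.2, -0.4]
gripper_width: 0.499
gripper_force: 0.0
[  4.67045696 410.15886647 196.12022074]
piece_1 top 0.81 [519. -53.  24.] [324. 270.]
piece_1 top 0.79 [471.  -1.  11.] [305. 289.]
piece_1 top 0.59 [413. -24.  25.] [314. 311.]
piece_1 top 0.58 [448. -44.  23.] [321. 297.]
piece_1 top 0.55 [486. -62.  17.] [328. 283.]
```

View pics/s19c.png

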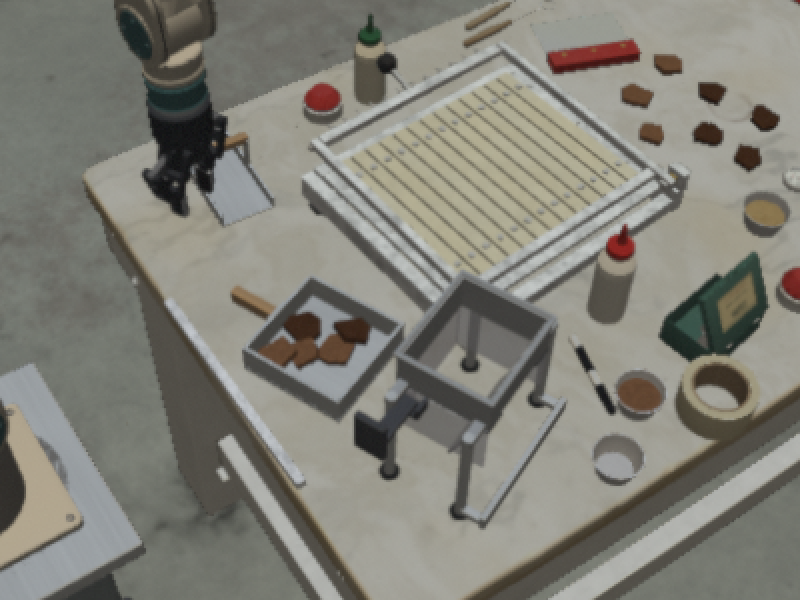

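```bash
python3 -c "from cell import manip; print(manip.sign_off())"
```

```text
the job is handed in; nothing more can be done
None
```

The job is handed in: all five bark pieces are in the catch box, the box is drawn out completely clear of the hopper, the emptied tray stands upright on the bench, and the timer, cup and marker look unmoved in the last picture.

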